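Clamp a handle blank in the carving fixture to the click

TASK

Set up the walnut handle blank for carving: slide it along the fixture's bed until it bears squarely against both the side fence and the end stop, without ramming it, then screw the clamp down on it by the black knob, clockwise, until the knob's slip clutch clicks - one click is enough, two at the most. Let go and leave the blank clamped there, and leave the mallet, glue bottle, wax jar and awl where they are.

Things in the scene. Friction and masses are not known exactly. Their poses are not given: they have to be found in the camera images.
- jig: carving fixture bolted to the bench: steel base plate 320 x 110 x 14 mm with a blue C-shaped clamp at one end. Origin: centre of the plate's underside. x runs along the bed to clamp and end stop, y across it to the side fence, z up; bed at z = 14. Column: x 100 to 146, y -23 to 23, top z = 79. Arm, 36 wide, top z = 79, from the column to a 42 mm round boss on the screw's axis (x = 55, y = 0), top z = 82.
- blank_home (a point): point fixed on the fixture, at (5, 0, 26) mm in its frame: where the blank's centre comes to lie, with its length along the fixture's x, when the blank bears on both the fence and the end stop
- end_stop: rigid steel block 12 x 54 x 18 mm across the bed before the column; origin: centre of its underside, at (91, 0, 14) mm in the fixture's frame; the blank's end meets its face at x = 85. Ramming means pushing the blank against it with over 30 N.
- fence: rigid aluminium bar 80 x 12 x 14 mm along the +y side of the bed, from x = 0 to 80; origin: centre of its underside, at (40, 24, 14) mm in the fixture's frame; the blank's side meets its face at y = 18. Over 30 N counts as ramming here too.
- blank_mid (a point): centre of the walnut blank, a bar 160 x 36 x 24 mm (x along it, y across, z up), 0.1 kg, loose on the bed, 30 to 60 mm short of the end stop, 12 to 20 mm off the fence, up to 5 degrees askew. The clamp's foot clears it by 2 mm or more. Its rear can be pinched across the 36 mm width, clear of clamp and fence (50 mm behind its centre, for example).
- knob_mid (a point): centre of the clamp's knob, half-way up: upright, round, fluted, black, 44 mm diameter, 30 mm tall, red cap with a white index line, 7 mm above its collar's ring and clear all round; it turns on the fixed vertical screw axis and stays at its height. Clockwise from above drives the foot down, 18 mm a turn. The foot meets the blank after 1 to 3.5 rad, different each time, and about 1 rad further on the clutch clicks.
- knob_index (a point): outer end of the white index line on the knob's cap, 20 mm from the axis, 15 mm above knob_mid: shows how the knob stands on its collar. At the start it is over the collar's red tick (its x axis, like the collar's, points along the line).
- collar: steel drive collar under the knob, with a flat ring of 54 mm diameter and 12 ticks, 30 degrees apart, the one on its x axis red; origin on the screw's axis at bench level, z up. Knob and collar turn together easily (under 0.2 N m) until the foot loads the screw; at about 0.3 N m the knob slips, snaps 30 degrees (0.52 rad) clockwise past the collar into its next notch, and the torque drops: one click. Let go less than half a notch over, it springs back.
- foot: the screw's foot, which does not turn: a black rubber-faced round pad, 26 mm diameter, on a 15 N/mm spring, that bears on the blank with 35 to 60 N after the click. It goes down with the screw and stays where it is left. Its origin is on the screw's axis, above the arm, not at the pad.
- mallet: rawhide mallet lying on the bench on the fence side of the fixture, 230 mm long, head 42 mm thick; leave alone
- glue: white glue bottle with a yellow cap, 52 mm diameter, 130 mm tall, standing on the other side of the fixture; leave alone
- wax: low amber wax jar with a black lid, 64 mm diameter, 45 mm tall, on the same side as the bottle; leave alone
- awl: red-handled awl 150 mm long lying on the bench on the fence side; leave alone
Mind the look-alikes: they are no part of the job. Of the things that look like the part that bears blank_mid, the middle-sized one is meant.

How it is judged:
By the outcome, as a careful person would: the job done as asked, in the order asked, and still so for the second after the job is handed in, with the robot touching nothing.
It also fails if it takes over 67 s, if anything falls off the work surface, if the arm or the gripper's body presses on something with over 40 N, if the wrist force passes 120 N, or if a joint passes its speed limit or range.

ROBOT

A 6-joint arm with a two-finger parallel gripper is mounted at the origin on the work surface. World frame = base frame: x ahead of the robot, y to its left, z up, the work surface at z = 0. Lengths are in m, angles in rad, forces in N, time in s.
With the tool pointing down it reaches from about 0.3 to 0.775 m from the base axis. Payload 14.6 kg.
Tool frame: the origin (TCP) lies on the centre line of the jaws, within the pads' length; the fingertips stand 17 mm ahead of it and the grasp point (between the pads) lies 2 mm behind it; z points along the fingers, x is the direction in which the jaws open and shut, and the axes are right-handed (so a half turn about z gives the same grasp; the last joint's range is limited). The gripper opens to 94 mm and grips with 3 to 60 N. Pads are 16 mm wide; open, the fingers measure 119 mm over their backs; the gripper's body (75 mm by 177 mm) begins 78 mm behind the grasp point.
Start: joints at [-1.307, 0.3, 1.521, -0, 1.321, -0.067], TCP at [0.179, -0.52, 0.222] pointing down, gripper open.
Joint ranges: [-3.03, 3.03], [-0.79, 2.21], [0.23, 2.52], [-1.04, 4.18], [0, 3.07], [-2.55, 2.55]. Speed limits (rad/s): [2.22, 2.22, 2.57, 3.14, 3.14, 3.14].

INTERFACE

Orientations are given as [roll, pitch, yaw] about the fixed x, y, z axes, in that order (R = Rz(yaw) Ry(pitch) Rx(roll)).
In Python, from station import ctrl gives the robot as it stands. The module is installed in compiled form; this text tells all that it offers.
- The arm moves only by the tool drive_tool, never from a script. Its argument "increments" is a list of rows, each a list of 3 entries, a list of its own where there are three numbers: the turn, a rotation vector about the tool's x, y, z in degrees, then the shift along the tool's x, y, z in mm, then the opening, from 0 (shut) to 1 (fully open). In form: [[[ax, ay, az], [dx, dy, dz], hand], ...]. A call has 1 to 20 rows; each row shifts and turns the commanded pose from where the row before left it, along the tool's axes as they then stand; what a row does not reach is not made up. A row lasts 1/8 s, in which the tool goes at most 62.5 mm and 10.7 degrees, less where a joint would pass 70% of its speed; a pose out of reach is approached as far as the arm can. A call with a gripper value outside its range is refused whole. The fingers move at their own pace and stop on an object; "squeeze" is the grip in N (left out, the last holds). Time passes only in rows, so rows that do not move let the fingers close. It gives the time, the measured TCP pose, the force and the opening at its end, in the units of the state.
- ctrl.get_obs(): the state, without advancing time (a new reading comes with each control period).
- ctrl.camera(name): name is "side" or "top" or "wrist"; returns the picture (384x512x3 uint8, red, green, blue); there is no depth.
- ctrl.calibration(name): a dict with "fx", "fy", "cx", "cy" (pixels), "rvec" (rotation vector, rad) and "tvec" (3), from world to camera coordinates, as OpenCV has them. Camera axes: x right, y down, z forward; pixel columns grow to the right and rows downward; lengths in m; the calibration is good to about 2 mm. A picture is of the moment at which its call begins: read the wrist's pose just before it. calibration takes no time and is no camera call; for the wrist camera it gives the pose at the moment of the call.
- ctrl.hand_in(): hands the job in, once; it reports no verdict.
The state is a dict: "time_s": time; "qpos": joint angles; "joint_vel": joint speeds; "tau": joint torques, N m; "ee_pos": TCP position; "eef_rot": TCP orientation; "force": force on the tool from outside, world axes, zero at the start; "moment": the same for the moment, N m; "grip_width": finger opening in m.
Only numpy, scipy, OpenCV 4.12 (cv2) and the standard library are available. Lean on these libraries where they do the work, as an engineer would, in place of code of your own. Each camera call takes 0.05 s, during which the arm holds its last target.

## Working session

There is one attempt and no reset: what is moved stays moved. The work goes in short steps, Python scripts to look and compute and a tool call to move; the robot and the scene stay as the last step left them, time stands still between calls to the robot, and variables do not carry over. Pictures are saved under pics/ and viewed, and the job is handed in when it is done.

Besides the shell and the picture viewer there is one more tool, called after "Emit:" as a command line: name --argument value ..., lists and objects as JSON in quotes. drive_tool: Moves the arm, as the interface text tells. Its arguments: {"type":"object","properties":{"increments":{"type":"array"},"squeeze":{"type":"number"}},"required":["increments"]}

```bash
mkdir -p pics
cat > h.py <<'E'
import numpy as np, cv2
from station import ctrl
def cal(n):
    c=ctrl.calibration(n); R=cv2.Rodrigues(np.array(c['rvec'],float))[0]; t=np.array(c['tvec'],float).ravel()
    K=np.array([[c['fx'],0,c['cx']],[0,c['fy'],c['cy']],[0,0,1]]); return K,R,t
def ray(cl,uv,z):
    K,R,t=cl; d=R.T@np.linalg.inv(K)@np.array([uv[0],uv[1],1.]); o=-R.T@t
    return o+d*(z-o[2])/d[2]
def proj(cl,p):
    K,R,t=cl; q=K@(R@np.array(p)+t); return q[:2]/q[2]
def snap(n,f,scale=1.5,crop=None):
    c=cal(n); im=ctrl.camera(n); cv2.imwrite('pics/raw_'+f,im[:,:,::-1])
    o=im[:,:,::-1]
    if crop: o=o[crop[1]:crop[3],crop[0]:crop[2]]
    cv2.imwrite('pics/'+f,cv2.resize(o,None,fx=scale,fy=scale,interpolation=cv2.INTER_CUBIC)); return im,c
E
python3 - <<'E'
from h import *
o=ctrl.get_obs(); print(o['time_s'],o['ee_pos'],o['eef_rot'],o['force'],o['grip_width'])
for n in ['top','side','wrist']:
    im,c=snap(n,n+'0.png'); print(n,c[0][0,0],(-c[1].T@c[2]).round(3),c[1][2].round(3))
E
```

```text
0.0 [ 0.1785775  -0.51992639  0.22186354] [-3.14148383e+00  1.20693423e-03 -1.24003647e+00] [0.81745817 0.05351293 0.25146655] 0.09386980394460175
top 469.51003254249343 [ 0.463 -0.006  1.038] [ 0.102  0.034 -0.994]
side 429.2084927290771 [ 0.514 -0.534  0.697] [ 0.037  0.673 -0.738]
wrist 279.1182967714465 [ 0.245 -0.498  0.383] [-0.232 -0.079 -0.97 ]
```

View pics/top0.png

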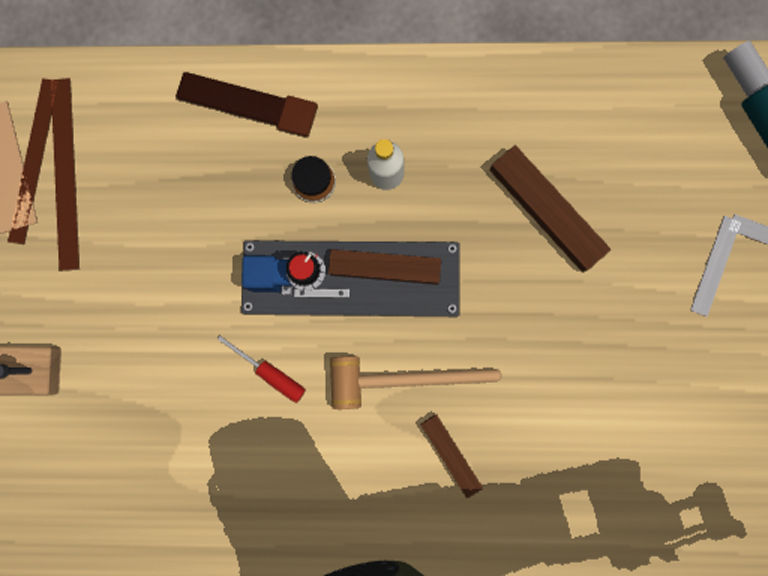

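View pics/side0.png

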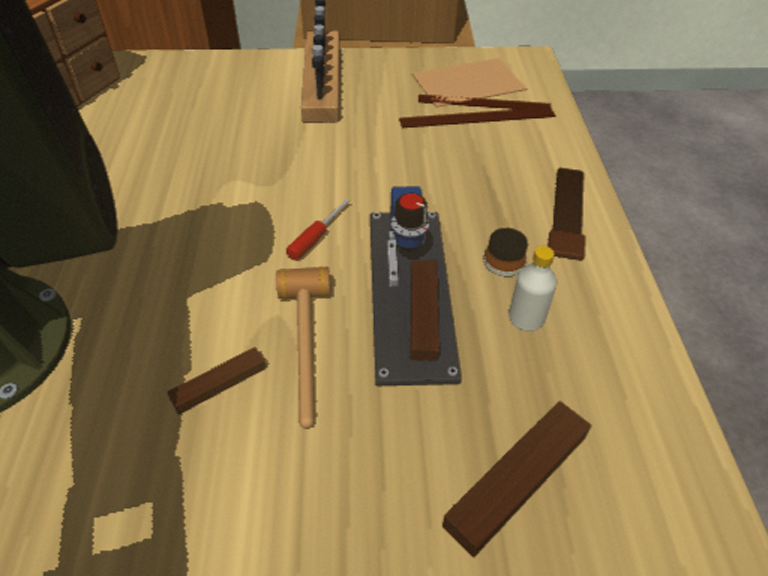

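View pics/wrist0.png

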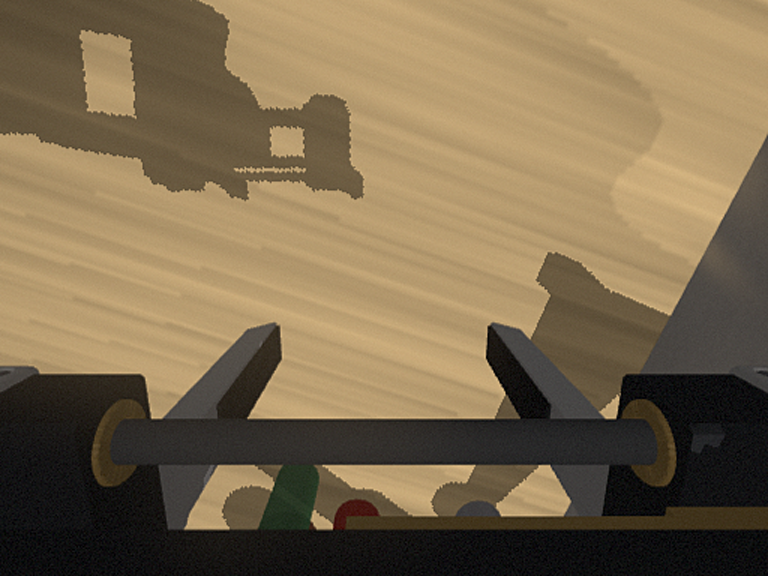

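The top view shows the fixture (plate corners about (242,240)-(460,316) in the scaled picture), with the clamp to the left (+y), the fence on the robot's side, and the middle-sized bar on the bed. Next I'll measure.

Run:
```python
from h import *
im=cv2.imread('pics/raw_top0.png'); 
cv2.imwrite('pics/z0.png',cv2.resize(im[150:220,150:315],None,fx=4.8,fy=4.8,interpolation=cv2.INTER_CUBIC))
im=cv2.imread('pics/raw_side0.png'); 
cv2.imwrite('pics/z1.png',cv2.resize(im[115:265,235:320],None,fx=4,fy=4,interpolation=cv2.INTER_CUBIC))
```

```text
(no output)
```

View pics/z0.png

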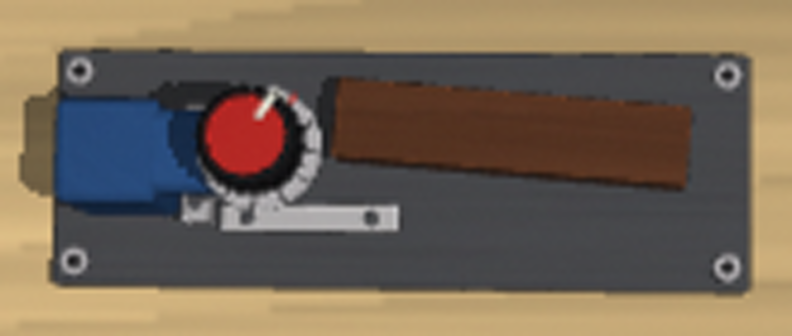

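View pics/z1.png

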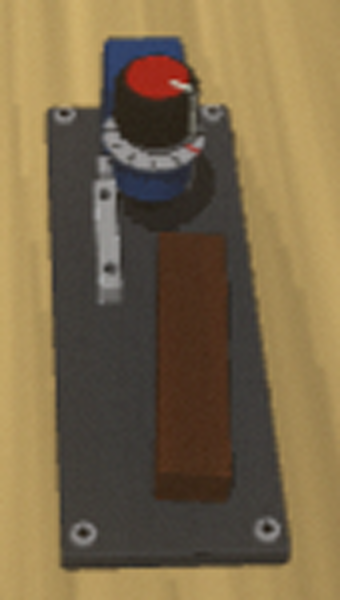

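```bash
cat > meas.py <<'E'
from h import *
def wood(im,roi):
    hsv=cv2.cvtColor(im,cv2.COLOR_RGB2HSV); m=((hsv[...,0]<16)&(hsv[...,1]>95)&(hsv[...,2]>40)&(hsv[...,2]<140)).astype(np.uint8)
    k=np.zeros_like(m); x0,y0,x1,y1=roi; k[y0:y1,x0:x1]=1; m*=k
    m=cv2.morphologyEx(m,cv2.MORPH_OPEN,np.ones((3,3)))
    cs,_=cv2.findContours(m,cv2.RETR_EXTERNAL,cv2.CHAIN_APPROX_NONE); return max(cs,key=cv2.contourArea)
E
python3 - <<'E'
from meas import *
im=cv2.imread('pics/raw_top0.png')[:,:,::-1].copy(); C=cal('top')
g=im.astype(int); m=((g.max(2)-g.min(2)<22)&(g.max(2)<110)).astype(np.uint8); k=np.zeros_like(m);k[145:225,145:320]=1;m*=k
cs,_=cv2.findContours(m,cv2.RETR_EXTERNAL,cv2.CHAIN_APPROX_NONE); c=max(cs,key=cv2.contourArea)
W=np.array([ray(C,p[0],.014)[:2] for p in c],np.float32); r=cv2.minAreaRect(W); print('plate',r, cv2.boxPoints(r))
bol=[(80,70),(728,75),(74,261),(728,267)]
B=np.array([ray(C,(150+(u+.5)/4.8-.5,150+(v+.5)/4.8-.5),.016)[:2] for u,v in bol]);print('bolts',B,B.mean(0), B[0]-B[1],B[2]-B[3])
c=wood(im,(200,150,310,200)); W=np.array([ray(C,p[0],.038)[:2] for p in c],np.float32); r=cv2.minAreaRect(W); print('blank',r)
hsv=cv2.cvtColor(im,cv2.COLOR_RGB2HSV); m=((hsv[...,0]<8)|(hsv[...,0]>172))&(hsv[...,1]>180)&(hsv[...,2]>120); k=np.zeros_like(m);k[160:200,185:225]=1
ys,xs=np.nonzero(m&k); print('cap',xs.mean(),ys.mean(),len(xs))
for z in(.12,.13,.14): print(z,ray(C,(xs.mean(),ys.mean()),z))
ims=cv2.imread('pics/raw_side0.png')[:,:,::-1].copy(); Cs=cal('side'); hsv=cv2.cvtColor(ims,cv2.COLOR_RGB2HSV)
m=((hsv[...,0]<8)|(hsv[...,0]>172))&(hsv[...,1]>180)&(hsv[...,2]>120); k=np.zeros_like(m);k[120:150,250:300]=1
ys,xs=np.nonzero(m&k); print('capside',xs.mean(),ys.mean(),len(xs))
for z in(.11,.12,.13,.14,.15): print(z,ray(Cs,(xs.mean(),ys.mean()),z))
E
```

```text
plate ((0.5865771174430847, 0.07878174632787704), (0.31742554903030396, 0.10927063971757889), 89.53160858154297) [[ 0.53064615 -0.07947908]
 [ 0.63991314 -0.08037236]
 [ 0.6425081   0.23704258]
 [ 0.5332411   0.23793586]]
bolts [[ 0.63231892  0.22689749]
 [ 0.63022555 -0.07161931]
 [ 0.54382656  0.22737952]
 [ 0.54218513 -0.07130214]] [0.58713904 0.07783889] [0.00209337 0.2985168 ] [0.00164143 0.29868165]
blank ((0.6007108688354492, 0.0268990658223629), (0.15948133170604706, 0.03640161082148552), 85.14986419677734)
cap 200.4205128205128 177.92307692307693 195
0.12 [0.58764052 0.13431315 0.12      ]
0.13 [0.5862855  0.13277936 0.13      ]
0.14 [0.58493048 0.13124556 0.14      ]
capside 273.67543859649123 133.55263157894737 114
0.11 [0.59052228 0.15042291 0.11      ]
0.12 [0.58921325 0.13876623 0.12      ]
0.13 [0.58790422 0.12710954 0.13      ]
0.14 [0.58659519 0.11545286 0.14      ]
0.15 [0.58528616 0.10379617 0.15      ]
```

Run:
```python
from h import *
T=cal('top');S=cal('side')
# bottle cap
for n,C,roi in(('top',T,(240,85,275,115)),('side',S,(340,160,380,190))):
    im=cv2.imread(f'pics/raw_{n}0.png')[:,:,::-1].copy();h=cv2.cvtColor(im,cv2.COLOR_RGB2HSV)
    m=(h[...,0]>20)&(h[...,0]<32)&(h[...,1]>170)&(h[...,2]>150);k=np.zeros_like(m);k[roi[1]:roi[3],roi[0]:roi[2]]=1
    ys,xs=np.nonzero(m&k);print(n,xs.mean(),ys.mean(),len(xs),ray(C,(xs.mean(),ys.mean()),.128))
print(ray(T,(313/1.5,176/1.5),.045))
print('mallet head',[ray(T,(u/1.5,v/1.5),.03) for u,v in((330,355),(360,408))])
```

```text
top 255.69811320754718 98.32075471698113 106 [0.74654287 0.02549184 0.128     ]
side 362.531914893617 168.32978723404256 94 [0.74781842 0.0251193  0.128     ]
[0.73045657 0.1302693  0.045     ]
mallet head [array([0.47286865, 0.10361436, 0.03      ]), array([0.39836349, 0.05993557, 0.03      ])]
```

Emit:
drive_tool --increments '[[[0,0,0],[-27.8,-46.4,0],1],[[0,0,0],[-27.8,-46.4,0],1],[[0,0,0],[-27.8,-46.4,0],1],[[0,0,0],[-27.8,-46.4,0],1],[[0,0,0],[-27.8,-46.4,0],1],[[0,0,0],[-27.8,-46.4,0],1],[[0,0,0],[-27.8,-46.4,0],1],[[0,0,0],[-27.8,-46.4,0],1],[[0,0,0],[-27.8,-46.4,0],1],[[0,0,0],[-27.8,-46.4,0],1],[[0,0,0],[-27.8,-46.4,0],1],[[0,0,0],[-27.8,-46.4,0],1],[[0,0,-9.5],[0,0,0],1],[[0,0,-9.5],[0,0,0],1],[[0,0,-9.5],[0,0,0],1],[[0,0,-9.5],[0,0,0],1],[[0,0,-9.5],[0,0,0],1],[[0,0,-9.5],[0,0,0],1],[[0,0,-9.2],[0,0,0],1],[[0,0,0],[0,0,0],1]]'

```text
time_s: 2.65
ee_pos: [0.5968, -0.0238, 0.2222]
eef_rot: [3.142, 0.0, -0.086]
force: [-0.2, 0.6, 0.2]
grip_width: 0.0937
```

Run:
```python
from h import *
print(ctrl.get_obs()['qpos']); snap('wrist','w1.png');snap('top','t1.png')
```

```text
[-1.01146947e-01  4.06380724e-01  1.37843175e+00 -8.99371555e-06
  1.35724920e+00 -1.56205773e-02]
```

View pics/w1.png

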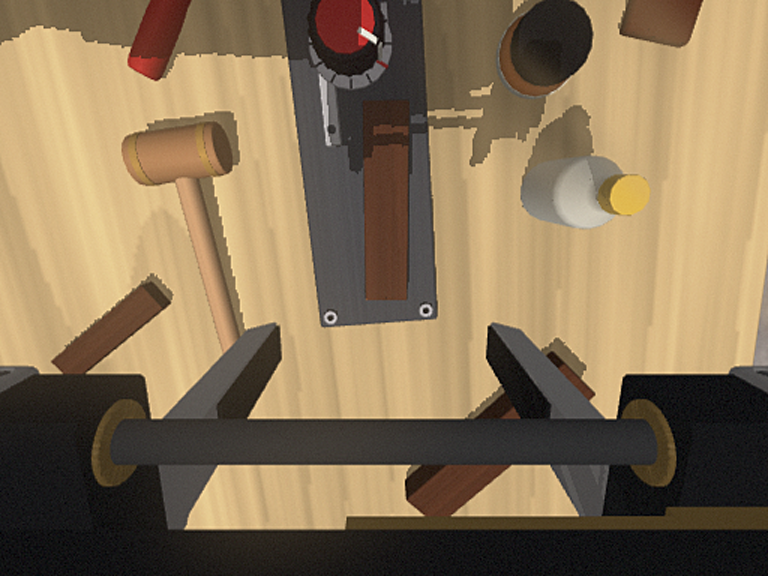

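View pics/t1.png

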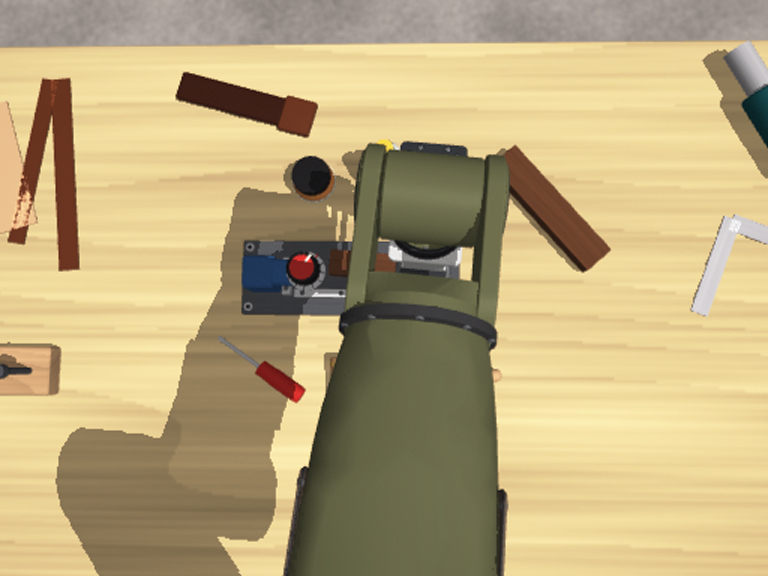

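```bash
cat >> meas.py <<'E'
def blankw(f,roi,z=.038,C=None):
    im=cv2.imread(f)[:,:,::-1].copy(); C=C or cal('wrist'); c=wood(im,roi)
    W=np.array([ray(C,p[0],z)[:2] for p in c],np.float32); return cv2.minAreaRect(W)
E
python3 - <<'E'
from meas import *
print(blankw('pics/raw_w1.png',(235,95,280,203)))
print(blankw('pics/raw_w1.png',(235,60,280,203)))
C=cal('wrist')
for u,v in((330,317),(426,310)): print(ray(C,((u+.5)/1.5-.5,(v+.5)/1.5-.5),.016))
E
```

```text
((0.6015735864639282, 0.012589838355779648), (0.1268799602985382, 0.0354357548058033), 85.08189392089844)
((0.6028802394866943, 0.027775023132562637), (0.15736256539821625, 0.0354357548058033), 85.08189392089844)
[ 0.54288494 -0.06957535  0.016     ]
[ 0.63145398 -0.07063537  0.016     ]
```

Emit:
drive_tool --increments '[[[0,0,0],[1,-1,40],1],[[0,0,0],[0,0,40],1],[[0,0,0],[0,0,40],1],[[0,0,0],[0,0,30],1],[[0,0,0],[0,0,20],0.6],[[0,0,0],[0,0,10],0.6],[[0,0,0],[0,0,5],0.6],[[0,0,0],[0,0,2],0.6],[[0,0,0],[0,0,0],0.6]]' --squeeze 10

```text
time_s: 3.88
ee_pos: [0.5982, -0.0229, 0.036]
eef_rot: [3.142, -0.001, -0.085]
force: [1.8, 0.2, -0.6]
grip_width: 0.0563
```

Emit:
drive_tool --increments '[[[0,0,0],[0,0,1],0.45],[[0,0,0],[0,0,0],0.3],[[0,0,0],[0,0,0],0.3],[[0,0,0],[0,0,0],0.3],[[0,0,0],[0,0,0],0.3]]' --squeeze 10

```text
time_s: 4.5
ee_pos: [0.5981, -0.0229, 0.0346]
eef_rot: [-3.142, -0.0, -0.085]
force: [-1.7, -0.2, 2.6]
grip_width: 0.0361
```

Run:
```python
from h import *
o=ctrl.get_obs();print(o['force'],o['moment']); snap('wrist','w2.png')
```

```text
[-1.72649749 -0.21663764  2.63300407] [0.00471585 0.01314133 0.00900737]
```

View pics/w2.png

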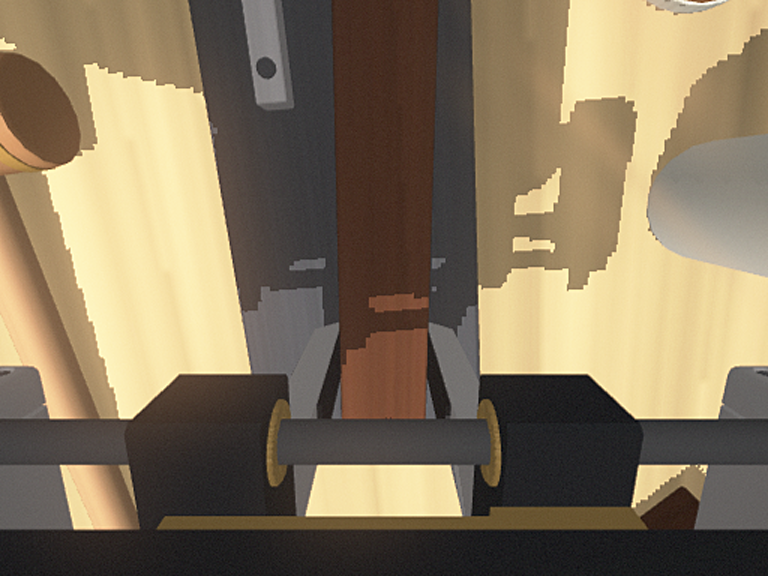

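Emit:
drive_tool --increments '[[[0,0,-1.5],[-2,0,0],0.3],[[0,0,-1.5],[-2,0,0],0.3],[[0,0,-1.4],[-2,0,0],0.3],[[0,0,0],[-1,0,0],0.3],[[0,0,0],[-1,0,0],0.3],[[0,0,0],[0,0,0],0.3]]'

```text
time_s: 5.3
ee_pos: [0.59, -0.0225, 0.0346]
eef_rot: [-3.142, -0.0, -0.008]
force: [1.8, 0.2, 4.9]
grip_width: 0.0359
```

Run:
```python
from h import *
o=ctrl.get_obs();print(o['force'],o['moment']); snap('wrist','w3.png')
```

```text
[1.79119591 0.19387103 4.86461362] [-0.02752391 -0.16328183 -0.07432617]
```

View pics/w3.png

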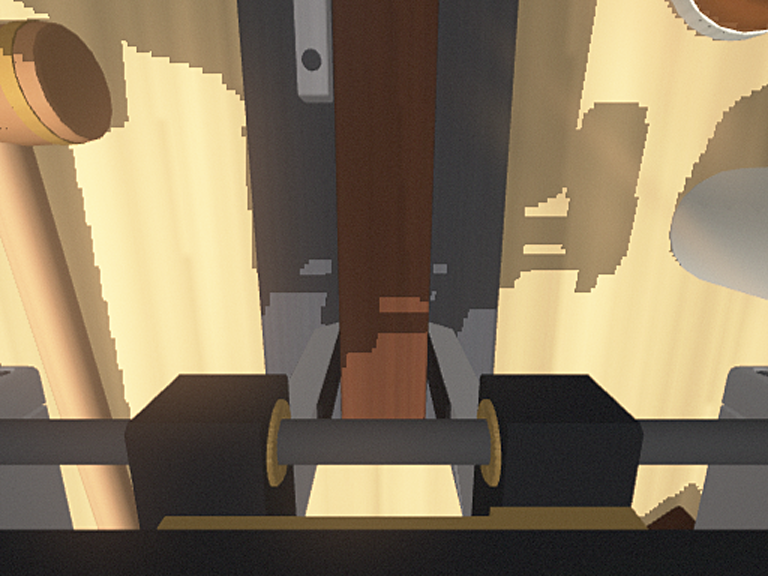

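Emit:
drive_tool --increments '[[[0,0,0],[0,-8,0],0.3],[[0,0,0],[0,-8,0],0.3],[[0,0,0],[0,-8,0],0.3],[[0,0,0],[0,-8,0],0.3],[[0,0,0],[0,-8,0],0.3],[[0,0,0],[0,-5,0],0.3],[[0,0,0],[0,-2,0],0.3],[[0,0,0],[0,0,0],0.3]]'

```text
time_s: 6.35
ee_pos: [0.5904, 0.0246, 0.0346]
eef_rot: [3.141, -0.0, -0.008]
force: [-0.0, 0.3, 6.3]
grip_width: 0.0361
```

Run:
```python
from h import *
o=ctrl.get_obs();print(o['force'],o['moment']); im,C=snap('wrist','w4.png');snap('side','s4.png',4,(225,105,335,255))
g=im.astype(int);
# plate edges vs blank edges rows
for v in range(10,180,20):
    r=g[v]; w=(r[:,0]-r[:,2]>20)&(r[:,0]<130); xs=np.nonzero(w)[0]; xs=xs[(xs>200)&(xs<310)]
    d=(r.max(1)-r.min(1)<22)&(r.max(1)<120); xd=np.nonzero(d)[0]; print(v,xs.min(),xs.max(),xd.min(),xd.max())
```

```text
[-0.018262    0.25460492  6.27926967] [-0.09000087 -0.15248545 -0.03429252]
10 213 280 159 511Traceback (most recent call last):
  File "<stdin>", line 7, in <module>
    return umr_minimum(a, axis, None, out, keepdims, initial, where)
ValueError: zero-size array to reduction operation minimum which has no identity
```

View pics/w4.png

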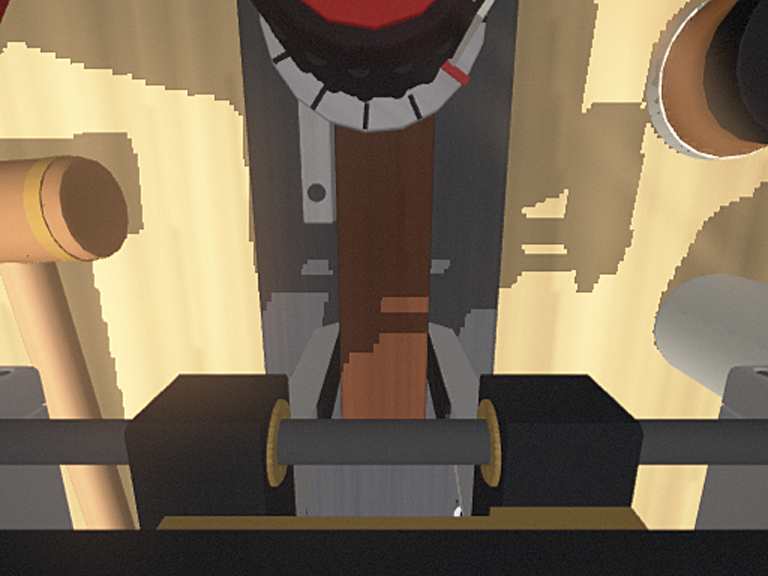

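View pics/s4.png

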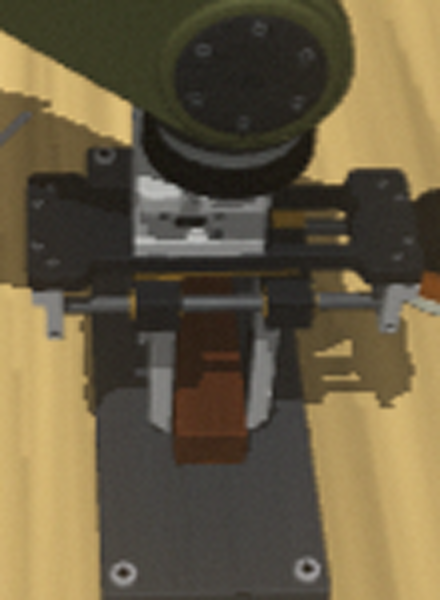

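Emit:
drive_tool --increments '[[[0,0,0],[-0.8,0,-0.3],0.3],[[0,0,0],[-0.7,0,0],0.3],[[0,0,0],[-0.5,0,0],0.3],[[0,0,0],[0,0,0],0.3]]'

```text
time_s: 6.95
ee_pos: [0.5882, 0.0245, 0.0346]
eef_rot: [-3.142, 0.0, -0.008]
force: [0.3, -0.1, 1.9]
grip_width: 0.036
```

Emit:
drive_tool --increments '[[[0,0,0],[-0.5,0,0],0.3],[[0,0,0],[0,0,0],0.3]]'

```text
time_s: 7.2
ee_pos: [0.5878, 0.0245, 0.0346]
eef_rot: [3.142, 0.0, -0.008]
force: [1.5, 0.0, -0.9]
grip_width: 0.0362
```

Emit:
drive_tool --increments '[[[0,0,0],[-0.4,0,0],0.3],[[0,0,0],[0,0,0],0.3]]'

```text
time_s: 7.45
ee_pos: [0.5876, 0.0245, 0.0347]
eef_rot: [-3.142, -0.001, -0.008]
force: [3.3, -0.5, -2.6]
grip_width: 0.0358
```

Emit:
drive_tool --increments '[[[0,0,0],[-0.3,0,0],0.3],[[0,0,0],[0,0,0],0.3]]'

```text
time_s: 7.7
ee_pos: [0.5875, 0.0244, 0.0348]
eef_rot: [3.142, -0.001, -0.008]
force: [5.2, -0.8, -3.2]
grip_width: 0.036
```

Run:
```python
from h import *
o=ctrl.get_obs();print(o['force'],o['moment'],o['ee_pos']); im,C=snap('wrist','w5.png',4,(170,60,345,210))
```

```text
[ 5.15458458 -0.83231702 -3.23306394] [-0.1016155  -1.21834321 -0.23027514] [0.58749117 0.02441524 0.03482744]
```

View pics/w5.png

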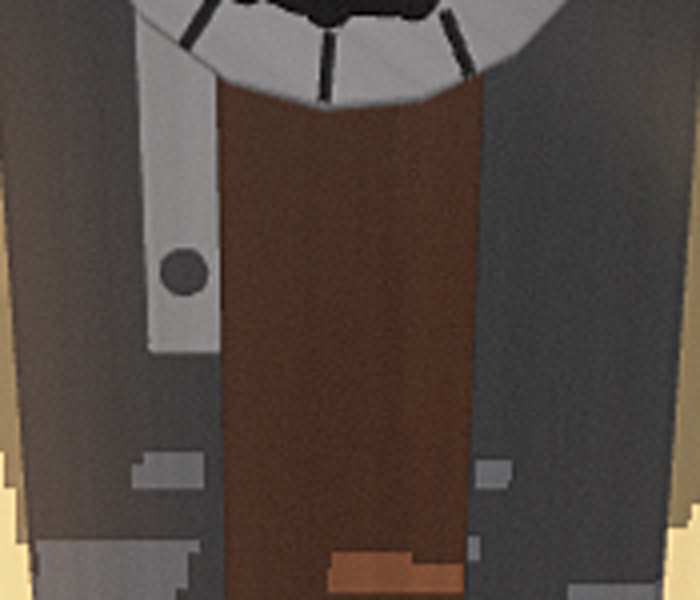

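Emit:
drive_tool --increments '[[[0,0,-0.3],[0,0,0],0.3],[[0,0,0],[0,0,0],0.3]]'

```text
time_s: 8.0
ee_pos: [0.5875, 0.0243, 0.0349]
eef_rot: [3.141, -0.001, -0.003]
force: [4.9, 0.2, -2.0]
grip_width: 0.0361
```

Run:
```python
from h import *
o=ctrl.get_obs();print(o['force'],o['moment'],o['eef_rot'])
```

```text
[ 4.8825854   0.22783868 -1.98130582] [-0.19948862 -1.16513119 -0.2954959 ] [ 3.14147128e+00 -9.63364797e-04 -2.74853998e-03]
```

Emit:
drive_tool --increments '[[[0,0,-0.3],[0,0,0],0.3],[[0,0,0],[0,0,0],0.3]]'

```text
time_s: 8.25
ee_pos: [0.5875, 0.0243, 0.0349]
eef_rot: [3.141, -0.001, 0.002]
force: [5.9, -0.7, -1.0]
grip_width: 0.0362
```

Run:
```python
from h import *
o=ctrl.get_obs();print(o['force'],o['moment'],o['eef_rot'])
```

```text
[ 5.94455915 -0.66386715 -1.02430244] [-0.32312993 -1.13210245 -0.30269781] [ 3.14142262e+00 -1.00080145e-03  2.43847432e-03]
```

Emit:
drive_tool --increments '[[[0,0,0.3],[0,-2,0],0.3],[[0,0,0],[0,-2,0],0.3],[[0,0,0],[0,-1.5,0],0.3],[[0,0,0],[0,-1,0],0.3],[[0,0,0],[0,0,0],0.3]]'

```text
time_s: 8.88
ee_pos: [0.5876, 0.0308, 0.035]
eef_rot: [3.141, -0.001, -0.003]
force: [4.9, -2.8, -0.8]
grip_width: 0.0361
```

Emit:
drive_tool --increments '[[[0,0,0],[0,-0.6,0],0.3],[[0,0,0],[0,-0.4,0],0.3]]'

```text
time_s: 9.12
ee_pos: [0.5875, 0.0317, 0.035]
eef_rot: [3.141, -0.001, -0.003]
force: [5.3, -3.5, -1.2]
grip_width: 0.0357
```

Emit:
drive_tool --increments '[[[0,0,0],[0,-0.5,0],0.3],[[0,0,0],[0,0,0],0.3]]'

```text
time_s: 9.38
ee_pos: [0.5875, 0.0322, 0.035]
eef_rot: [3.141, -0.001, -0.003]
force: [4.7, -2.0, -0.8]
grip_width: 0.0358
```

Emit:
drive_tool --increments '[[[0,0,0],[0,-0.5,0],0.3],[[0,0,0],[0,0,0],0.3]]'

```text
time_s: 9.62
ee_pos: [0.5876, 0.0327, 0.035]
eef_rot: [3.141, -0.001, -0.003]
force: [4.9, -3.2, 0.6]
grip_width: 0.0363
```

Emit:
drive_tool --increments '[[[0,0,0],[0,-0.5,0],0.3],[[0,0,0],[0,0,0],0.3]]'

```text
time_s: 9.88
ee_pos: [0.5876, 0.0327, 0.035]
eef_rot: [3.141, -0.001, -0.003]
force: [6.0, -6.4, 0.2]
grip_width: 0.0357
```

Emit:
drive_tool --increments '[[[0,0,0],[0,-0.5,0],0.3],[[0,0,0],[0,0,0],0.3]]'

```text
time_s: 10.12
ee_pos: [0.5876, 0.0328, 0.035]
eef_rot: [3.14, -0.001, -0.003]
force: [3.8, -8.8, 0.5]
grip_width: 0.0358
```

Emit:
drive_tool --increments '[[[0,0,0],[0,-0.5,0],0.3],[[0,0,0],[0,0,0],0.3]]'

```text
time_s: 10.38
ee_pos: [0.5876, 0.0329, 0.035]
eef_rot: [3.139, -0.001, -0.003]
force: [4.8, -12.7, -0.9]
grip_width: 0.036
```

Emit:
drive_tool --increments '[[[0,0,0],[0,-0.4,0],0.3],[[0,0,0],[0,0,0],0.3]]'

```text
time_s: 10.62
ee_pos: [0.5876, 0.033, 0.035]
eef_rot: [3.139, -0.001, -0.003]
force: [3.9, -13.5, -0.1]
grip_width: 0.0358
```

Emit:
drive_tool --increments '[[[0,0,0],[0,0.9,0],0.3],[[0,0,0],[0,0,0],0.3]]'

```text
time_s: 10.88
ee_pos: [0.5876, 0.033, 0.035]
eef_rot: [3.14, -0.001, -0.003]
force: [5.6, -7.7, -1.0]
grip_width: 0.036
```

Run:
```python
from h import *
o=ctrl.get_obs();print(o['force'],o['moment'],o['eef_rot']); im,C=snap('wrist','w6.png',4,(170,60,345,210))
```

```text
[ 5.63216072 -7.65349533 -0.99320862] [-1.47800595 -1.09248353 -0.1192214 ] [ 3.14027224e+00 -1.02767885e-03 -2.81916776e-03]
```

View pics/w6.png

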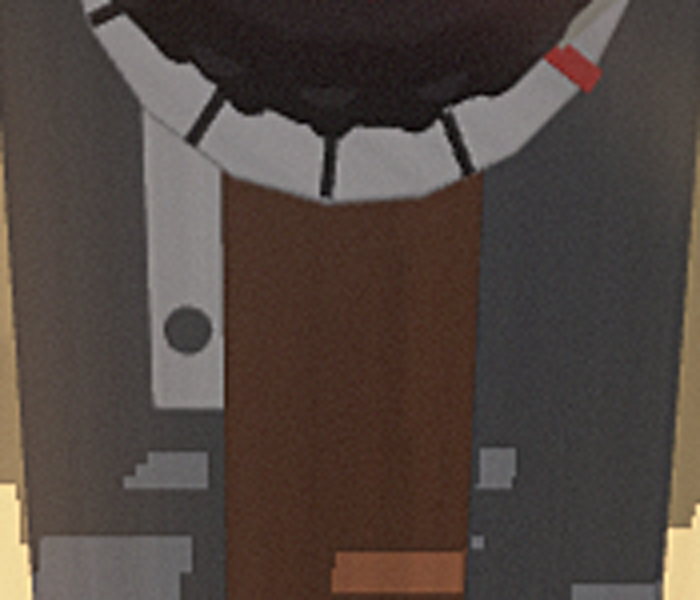

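Emit:
drive_tool --increments '[[[0,0,0],[0,0,0],0.42],[[0,0,0],[0,0,0],0.5],[[0,0,0],[0,0,0],0.55],[[0,0,0],[0,0,-20],0.6],[[0,0,0],[0,0,-40],0.6],[[0,0,0],[0,30,-40],0.6],[[0,0,0],[0,30,-40],0.6],[[0,0,0],[0,0,0],0.6]]'

```text
time_s: 11.92
ee_pos: [0.5882, -0.0276, 0.1793]
eef_rot: [3.141, -0.007, -0.005]
force: [-0.6, -0.0, -0.2]
grip_width: 0.0564
```

Run:
```python
from h import *
o=ctrl.get_obs();print(o['force'],o['moment'],o['ee_pos']); im,C=snap('wrist','w7.png',4,(160,0,355,150)); print(C[1].tolist(),C[2].tolist())
```

```text
[-0.61497028 -0.03947271 -0.23968408] [-0.04238511 -0.08988466 -0.04006487] [ 0.58818097 -0.02761796  0.17932611]
[[0.9999730435857335, -0.0047100615480921565, 0.005632710013749901], [-0.005946164888416195, -0.9695296869945146, 0.24490167243087282], [0.004307577626181695, -0.24492856378244646, -0.9695315587532273]] [-0.5889437830188852, -0.03874771427280112, 0.33809782805686744]
```

View pics/w7.png

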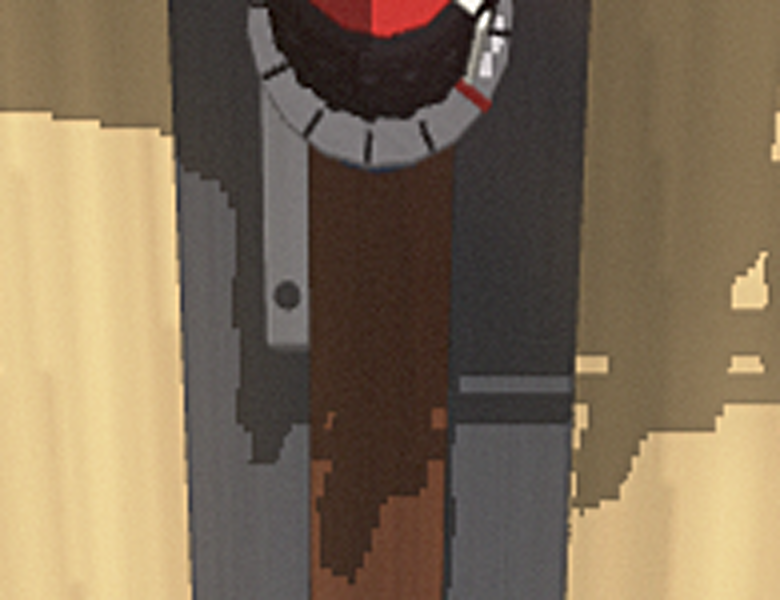

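```bash
cat > ang.py <<'E'
from h import *
def line(im,C,u0,u1,v0,v1,z,step=3):
    # strongest horizontal gradient between lines u0->u1 (given center at v0 and v1), +-4 px
    g=cv2.GaussianBlur(im.astype(np.float32),(0,0),1.0); gx=np.abs(cv2.Sobel(g,cv2.CV_32F,1,0)).sum(2)
    P=[]
    for v in range(v0,v1,step):
        c=u0+(u1-u0)*(v-v0)/(v1-v0); a=int(round(c))-4; s=gx[v,a:a+9]; i=int(s.argmax())
        if 0<i<8:
            d=(s[i-1]-s[i+1])/(2*(s[i-1]-2*s[i]+s[i+1])); P.append(ray(C,(a+i+d,v),z)[:2])
    P=np.array(P,np.float32); vx,vy,x,y=cv2.fitLine(P,cv2.DIST_HUBER,0,1e-4,1e-4).ravel()
    if vy<0: vx,vy=-vx,-vy
    return np.degrees(np.arctan2(vy,vx)), x+(0.04-y)*vx/vy, len(P)
E
python3 - <<'E'
from ang import *
im=cv2.imread('pics/raw_w7.png'); C=cal('wrist')
f=lambda u:160+(u+.5)/4-.5
print('plateL',line(im,C,f(172),f(189),8,145,.014)); print('plateR',line(im,C,f(588),f(566),8,145,.014))
print('blankL',line(im,C,f(308),f(310),42,145,.038)); print('blankR',line(im,C,f(454),f(447),42,145,.038))
print('fenceOut',line(im,C,f(263),f(268),25,84,.028)); print('fenceIn/blankL',line(im,C,f(308),f(309),42,84,.028))
E
```

```text
plateL (np.float32(89.657745), np.float32(0.5322612), 46)
plateR (np.float32(89.67084), np.float32(0.6403507), 46)
blankL (np.float32(89.36668), np.float32(0.56847167), 35)
blankR (np.float32(90.89033), np.float32(0.6056813), 34)
fenceOut (np.float32(89.63541), np.float32(0.55692315), 20)
fenceIn/blankL (np.float32(89.531746), np.float32(0.568065), 14)
```

Run:
```python
from ang import *
im=cv2.imread('pics/raw_w7.png'); C=cal('wrist')
f=lambda u:160+(u+.5)/4-.5
for a,b in((42,90),(90,145),(42,105),(42,145)):
    t=lambda u0,u1,v:f(u0)+(f(u1)-f(u0))*(v-42)/103
    print(a,b,'L',line(im,C,t(308,310,a),t(308,310,b),a,b,.038,1),'R',line(im,C,t(455,446,a),t(455,446,b),a,b,.038,1))
cv2.imwrite('pics/z7.png',cv2.resize(im[30:150,225:285],None,fx=5,fy=5,interpolation=cv2.INTER_NEAREST)+0)
g=cv2.imread('pics/z7.png'); cv2.imwrite('pics/z7.png',np.clip(g.astype(int)*2,0,255).astype(np.uint8))
```

```text
42 90 L (np.float32(89.32825), np.float32(0.5684264), 48) R (np.float32(88.92914), np.float32(0.60364234), 48)
90 145 L (np.float32(88.8448), np.float32(0.56824213), 53) R (np.float32(90.39578), np.float32(0.6056759), 53)
42 105 L (np.float32(89.44165), np.float32(0.5685633), 61) R (np.float32(88.97099), np.float32(0.60368395), 62)
42 145 L (np.float32(89.25072), np.float32(0.5683396), 101) R (np.float32(90.79356), np.float32(0.6056664), 101)
```

View pics/z7.png

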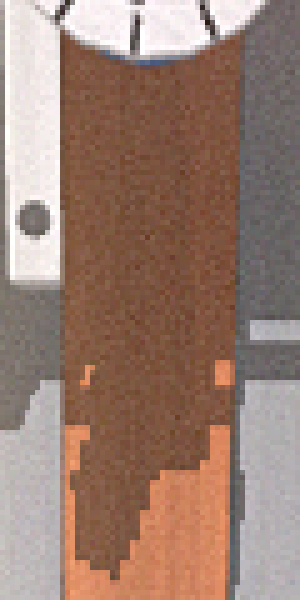

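Emit:
drive_tool --increments '[[[10,0,0],[0,0,0],0],[[10,0,0],[0,0,0],0],[[0,0,0],[22,0,0],0],[[0,0,0],[22,0,0],0],[[0,0,0],[0,-33,27],0],[[0,0,0],[0,-32,27],0],[[0,0,0],[0,0,0],0],[[0,0,0],[0,0,0],0]]'

```text
time_s: 12.98
ee_pos: [0.631, 0.0536, 0.146]
eef_rot: [-2.793, 0.001, -0.002]
force: [-0.6, -0.2, 0.8]
grip_width: 0.0003
```

Run:
```python
from h import *
o=ctrl.get_obs();print(o['force'],o['moment']); snap('wrist','w8.png');snap('side','s8.png')
```

```text
[-0.61567301 -0.22878249  0.83658459] [-0.19205652 -0.11793545  0.00810312]
```

View pics/w8.png

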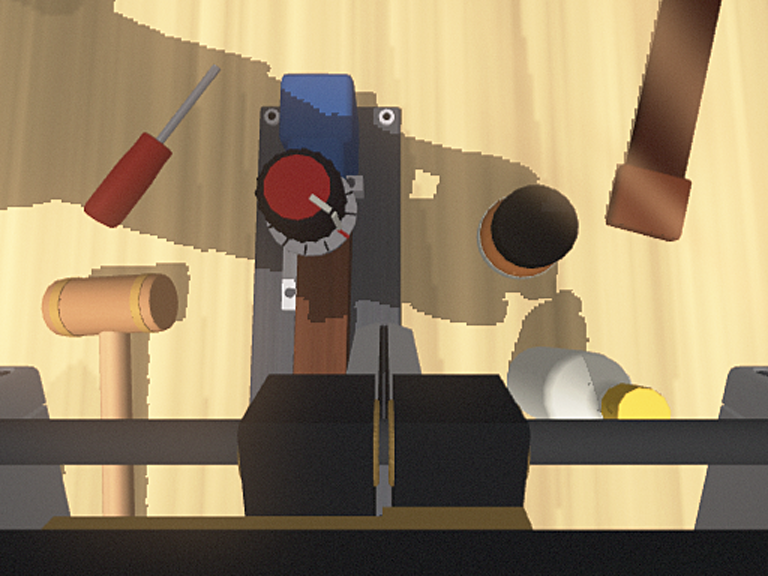

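View pics/s8.png

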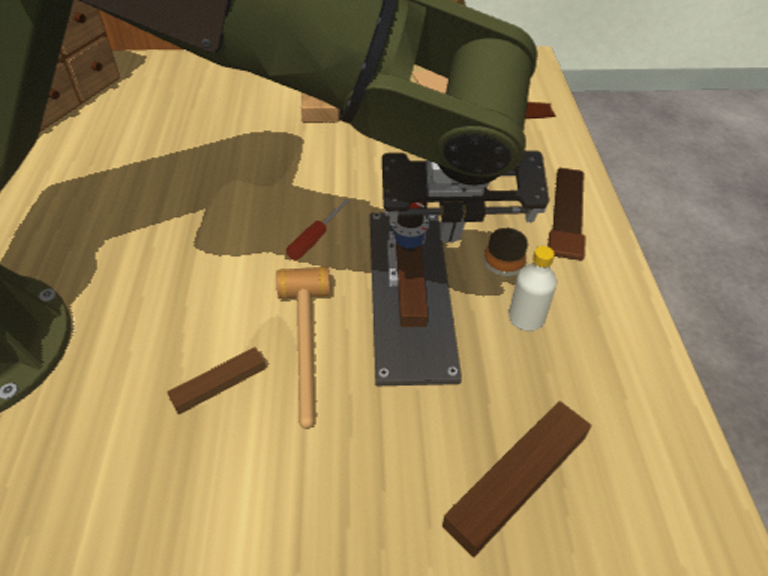

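Emit:
drive_tool --increments '[[[0,0,0],[0,0,30],0],[[0,0,0],[0,0,30],0],[[0,0,0],[0,0,20],0],[[0,0,0],[0,0,0],0]]'

```text
time_s: 13.58
ee_pos: [0.6309, 0.0807, 0.0701]
eef_rot: [-2.792, 0.002, -0.003]
force: [0.8, -0.4, 0.4]
grip_width: 0.0004
```

Emit:
drive_tool --increments '[[[0,0,0],[0,0,15],0],[[0,0,0],[0,0,10],0],[[0,0,0],[0,0,7],0],[[0,0,0],[0,0,0],0]]'

```text
time_s: 14.08
ee_pos: [0.6311, 0.0919, 0.0405]
eef_rot: [-2.792, 0.001, -0.002]
force: [-0.0, 0.4, -0.1]
grip_width: 0.0006
```

Run:
```python
from h import *
o=ctrl.get_obs();print(o['force'],o['moment']); snap('wrist','w9.png');snap('side','s9.png',4,(225,80,375,230))
```

```text
[-0.0395247   0.4232822  -0.12102054] [-0.13987722 -0.03031461 -0.01443185]
```

View pics/w9.png

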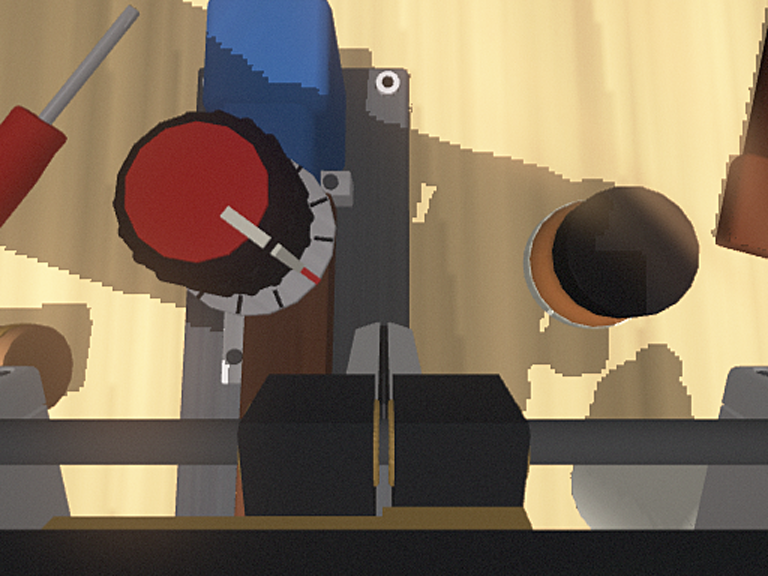

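View pics/s9.png

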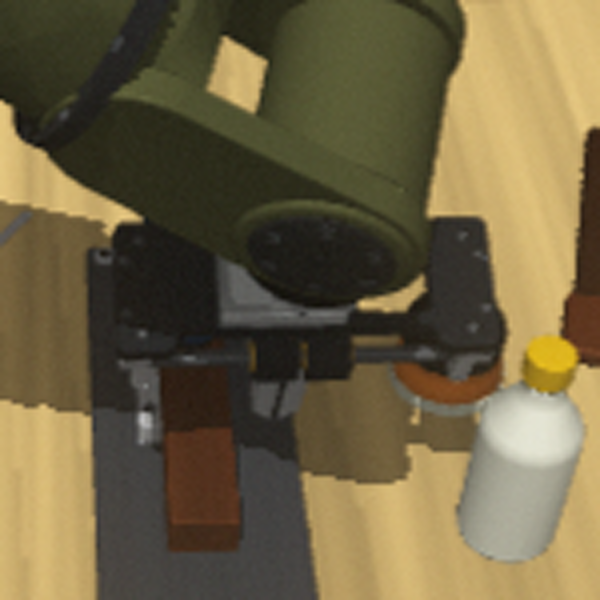

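Emit:
drive_tool --increments '[[[0,0,0],[-4,0,0],0],[[0,0,0],[-4,0,0],0],[[0,0,0],[-2,0,0],0],[[0,0,0],[0,0,0],0]]'

```text
time_s: 14.68
ee_pos: [0.6213, 0.0917, 0.0412]
eef_rot: [-2.793, -0.0, -0.003]
force: [0.9, -0.4, 0.3]
grip_width: 0.0006
```

Emit:
drive_tool --increments '[[[0,0,0],[-0.7,0,0],0],[[0,0,0],[-0.7,0,0],0]]'

```text
time_s: 14.92
ee_pos: [0.6199, 0.0918, 0.041]
eef_rot: [-2.793, 0.0, -0.003]
force: [0.2, 0.1, -0.3]
grip_width: 0.0004
```

Emit:
drive_tool --increments '[[[0,0,0],[-0.7,0,0],0],[[0,0,0],[-0.3,0,0],0]]'

```text
time_s: 15.18
ee_pos: [0.6191, 0.0918, 0.0411]
eef_rot: [-2.792, -0.0, -0.003]
force: [2.2, -0.4, -0.1]
grip_width: 0.0006
```

Emit:
drive_tool --increments '[[[0,0,0],[-0.6,0,0],0],[[0,0,0],[-0.2,0,0],0]]'

```text
time_s: 15.42
ee_pos: [0.6187, 0.0918, 0.0414]
eef_rot: [-2.792, -0.002, -0.003]
force: [5.7, 1.8, 1.3]
grip_width: 0.0003
```

Emit:
drive_tool --increments '[[[0,0,0],[-0.5,0,0],0],[[0,0,0],[-0.3,0,0],0]]'

```text
time_s: 15.68
ee_pos: [0.6186, 0.0918, 0.0419]
eef_rot: [-2.792, -0.003, -0.003]
force: [8.9, 2.2, 2.5]
grip_width: 0.001
```

Emit:
drive_tool --increments '[[[0,0,0],[-0.4,0,0],0],[[0,0,0],[0,0,0],0]]'

```text
time_s: 15.92
ee_pos: [0.6185, 0.0918, 0.0421]
eef_rot: [-2.792, -0.004, -0.004]
force: [10.2, 1.2, 1.4]
grip_width: 0.0006
```

Emit:
drive_tool --increments '[[[0,0,0],[7,0,0],0],[[0,0,0],[7,0,0],0],[[0,0,0],[0,0,-25],0],[[0,0,0],[0,0,-40],0],[[0,0,0],[0,0,-45],0],[[-10,0,0],[0,0,0],0],[[-10,0,0],[0,0,0],0],[[0,0,0],[-15,37,0],0],[[0,0,0],[-15,37,0],0],[[0,0,0],[-14,0,0],0],[[0,0,0],[0,0,0],0]]'

```text
time_s: 17.3
ee_pos: [0.5864, -0.02, 0.1444]
eef_rot: [3.142, 0.001, -0.003]
force: [-0.1, -1.0, -0.2]
grip_width: 0.0004
```

Run:
```python
from ang import *
o=ctrl.get_obs();print(o['ee_pos'],o['eef_rot']); im,C=snap('wrist','w10.png')
```

```text
[ 0.58636522 -0.0200334   0.14436009] [ 3.14154255e+00  6.50222703e-04 -3.15015086e-03]
```

View pics/w10.png

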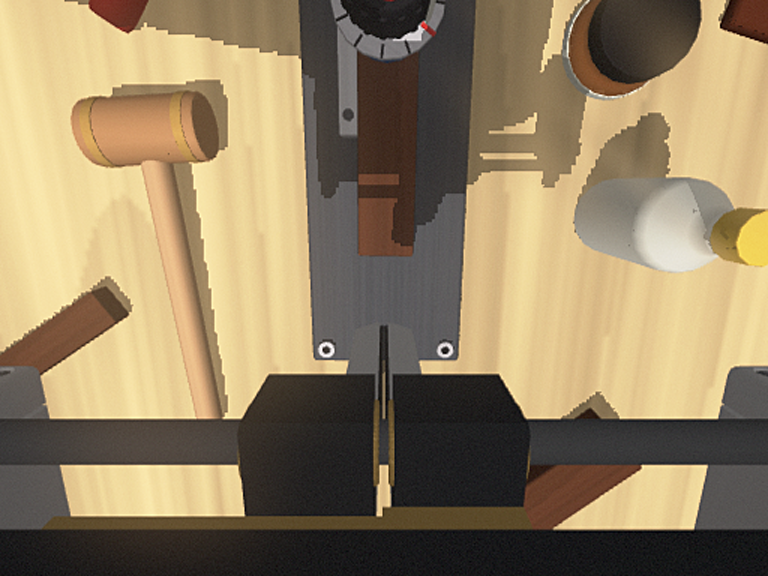

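Blank now appears square along the fence, its rear end at pixel row about 255 (scaled). Next a gentle centred end push.

Emit:
drive_tool --increments '[[[0,0,0],[0,0,40],0],[[0,0,0],[0,0,40],0],[[0,0,0],[0,0,20],0],[[0,0,0],[0,0,8],0],[[0,0,0],[0,-5,0],0],[[0,0,0],[0,-4,0],0],[[0,0,0],[0,-3,0],0],[[0,0,0],[0,0,0],0]]'

```text
time_s: 18.35
ee_pos: [0.5869, -0.0075, 0.0368]
eef_rot: [3.142, -0.001, -0.002]
force: [1.5, -0.3, -0.7]
grip_width: 0.0003
```

Emit:
drive_tool --increments '[[[0,0,0],[0,-1,0],0],[[0,0,0],[0,-1,0],0]]'

```text
time_s: 18.6
ee_pos: [0.5867, -0.0058, 0.0364]
eef_rot: [3.142, -0.0, -0.003]
force: [0.2, -0.3, 0.9]
grip_width: 0.0006
```

Emit:
drive_tool --increments '[[[0,0,0],[0,-0.8,0],0],[[0,0,0],[0,-0.3,0],0]]'

```text
time_s: 18.85
ee_pos: [0.5868, -0.0051, 0.0364]
eef_rot: [3.141, -0.0, -0.003]
force: [0.3, -6.7, 0.0]
grip_width: 0.0001
```

Emit:
drive_tool --increments '[[[0,0,0],[0,-0.4,0],0],[[0,0,0],[0,0,0],0]]'

```text
time_s: 19.1
ee_pos: [0.5869, -0.0051, 0.0364]
eef_rot: [3.141, -0.0, -0.003]
force: [1.6, -6.4, 0.2]
grip_width: 0.0004
```

Emit:
drive_tool --increments '[[[0,0,0],[0,-0.4,0],0],[[0,0,0],[0,0,0],0]]'

```text
time_s: 19.35
ee_pos: [0.5869, -0.005, 0.0365]
eef_rot: [3.14, -0.001, -0.003]
force: [0.3, -10.6, -0.5]
grip_width: 0.0008
```

Emit:
drive_tool --increments '[[[0,0,0],[0,6,0],0],[[0,0,0],[0,4,-20],0],[[0,0,0],[0,0,-45],0.5],[[0,0,0],[0,0,-50],0.8],[[0,0,0],[0,0,-30],0.8],[[0,0,0],[0,0,0],0.8]]'

```text
time_s: 20.1
ee_pos: [0.5874, -0.0139, 0.1835]
eef_rot: [-3.142, -0.004, -0.002]
force: [0.4, -0.5, -1.0]
grip_width: 0.0369
```

Run:
```python
from ang import *
o=ctrl.get_obs();print(o['ee_pos'],o['eef_rot'],o['qpos'][[0,5]]); im,C=snap('wrist','w11.png',4,(180,0,330,150))
```

```text
[ 0.58739076 -0.0138773   0.18353925] [-3.14157375e+00 -3.95393777e-03 -2.44265963e-03] [-0.08610443 -0.08377173]
```

View pics/w11.png

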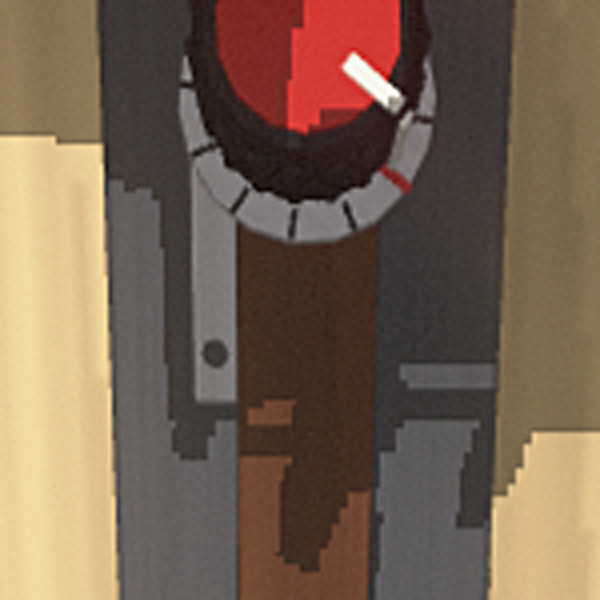

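Emit:
drive_tool --increments '[[[0,0,0],[0,-37,0],0.8],[[0,0,0],[0,-37,0],0.8],[[0,0,0],[0,-37,0],0.8],[[0,0,0],[0,-36.4,0],0.8],[[0,0,-10.4],[0,0,0],0.8],[[0,0,-10.4],[0,0,0],0.8],[[0,0,-10.4],[0,0,0],0.8],[[0,0,-10.4],[0,0,0],0.8],[[0,0,-10.4],[0,0,0],0.8],[[0,0,-10.4],[0,0,0],0.8],[[0,0,-10.4],[0,0,0],0.8],[[0,0,-10.4],[0,0,0],0.8],[[0,0,-10.4],[0,0,0],0.8],[[0,0,-10.4],[0,0,0],0.8],[[0,0,-10.4],[0,0,0],0.8],[[0,0,-10.4],[0,0,0],0.8],[[0,0,-10.4],[0,0,0],0.8],[[0,0,-10.4],[0,0,0],0.8],[[0,0,0],[0,0,0],0.8]]'

```text
time_s: 22.52
ee_pos: [0.5865, 0.1335, 0.1796]
eef_rot: [-3.14, -0.002, 2.538]
force: [0.8, 1.0, -1.0]
grip_width: 0.0753
```

Run:
```python
from ang import *
o=ctrl.get_obs();print(o['ee_pos'],o['eef_rot'],o['qpos']); im,C=snap('wrist','w12.png'); snap('side','s12.png',4,(225,80,375,230))
```

```text
[0.58647298 0.13345504 0.17959866] [-3.13990828e+00 -2.03271591e-03  2.53754899e+00] [ 1.62772888e-01  4.51114833e-01  1.41586286e+00  2.06257055e-04
  1.27724747e+00 -2.37483775e+00]
```

View pics/w12.png

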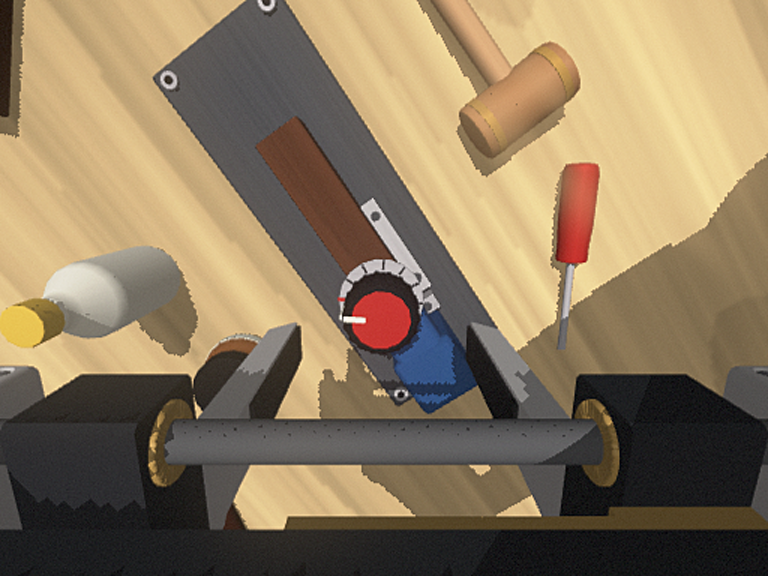

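View pics/s12.png

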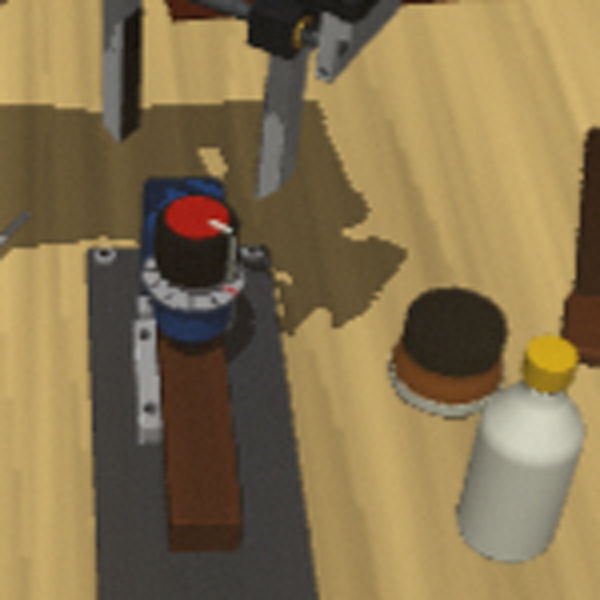

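Run:
```python
from ang import *
im=cv2.imread('pics/raw_w12.png')[:,:,::-1].copy(); C=cal('wrist'); hsv=cv2.cvtColor(im,cv2.COLOR_RGB2HSV)
m=((hsv[...,0]<8)|(hsv[...,0]>172))&(hsv[...,1]>180)&(hsv[...,2]>120); k=np.zeros_like(m);k[185:240,225:285]=1
c=max(cv2.findContours((m&k).astype(np.uint8),0,1)[0],key=cv2.contourArea)
(u,v),r=cv2.minEnclosingCircle(c); print(u,v,r, ray(C,(u,v),.124)); 
print(ray(C,(u-r,v),.124),ray(C,(u+r,v),.124))
```

```text
253.5731658935547 212.85772705078125 19.67942237854004 [0.58859591 0.13370717 0.124     ]
[0.60182354 0.12449992 0.124     ] [0.57536487 0.1429168  0.124     ]
```

Emit:
drive_tool --increments '[[[0,0,0],[-0.7,0.5,30],0.8],[[0,0,0],[0,0,25],0.8],[[0,0,0],[0,0,10],0.8],[[0,0,0],[0,0,4],0.8],[[0,0,0],[0,0,0],0.8]]' --squeeze 35

```text
time_s: 23.25
ee_pos: [0.5881, 0.1336, 0.1129]
eef_rot: [3.141, 0.001, 2.538]
force: [0.1, -0.3, 0.7]
grip_width: 0.0754
```

Emit:
drive_tool --increments '[[[0,0,0],[0,0,0],0.55],[[0,0,0],[0,0,0],0.4],[[0,0,0],[0,0,0],0.4],[[0,0,0],[0,0,0],0.4],[[0,0,0],[0,0,0],0.4]]' --squeeze 35

```text
time_s: 23.88
ee_pos: [0.5881, 0.1335, 0.1126]
eef_rot: [3.141, 0.001, 2.539]
force: [1.4, -1.2, 1.8]
grip_width: 0.0433
```

Run:
```python
from ang import *
o=ctrl.get_obs();print(o['force'],o['moment'],o['ee_pos'],o['grip_width'])
```

```text
[ 1.39583809 -1.21640601  1.81847055] [-0.10479043 -0.40802191 -0.02789583] [0.58810064 0.13345513 0.11256764] 0.043332183800414294
```

Emit:
drive_tool --increments '[[[0,0,6],[0,0,0],0.4],[[0,0,8],[0,0,0],0.4],[[0,0,8],[0,0,0],0.4],[[0,0,8],[0,0,0],0.4],[[0,0,8],[0,0,0],0.4]]'

```text
time_s: 24.5
ee_pos: [0.5877, 0.134, 0.1126]
eef_rot: [3.142, -0.001, 1.871]
force: [-1.2, 1.8, 3.1]
grip_width: 0.0437
```

```bash
cat > st.py <<'E'
from h import *
o=ctrl.get_obs();print(o['time_s'],np.round(o['force'],1),np.round(o['moment'],3),'yaw',round(o['eef_rot'][2],3),np.round(o['ee_pos'],4),'q6',round(o['qpos'][5],3),o['grip_width'])
E
python3 st.py
```

```text
24.5 [-1.2  1.8  3.1] [0.667 0.108 0.197] yaw 1.871 [0.5877 0.134  0.1126] q6 -1.708 0.04371188227250674
```

Emit:
drive_tool --increments '[[[0,0,6],[0,0,0],0.4],[[0,0,6],[0,0,0],0.4],[[0,0,5],[0,0,0],0.4]]'

```text
time_s: 24.88
ee_pos: [0.5877, 0.1343, 0.1125]
eef_rot: [-3.141, -0.001, 1.576]
force: [-0.3, 5.0, 2.8]
grip_width: 0.0436
```

```bash
python3 st.py
```

```text
24.875 [-0.3  5.   2.8] [0.976 0.098 0.159] yaw 1.576 [0.5877 0.1343 0.1125] q6 -1.413 0.04355062579428142
```

Emit:
drive_tool --increments '[[[0,0,5],[0,0,0],0.4],[[0,0,5],[0,0,0],0.4],[[0,0,5],[0,0,0],0.4]]'

```text
time_s: 25.25
ee_pos: [0.5877, 0.1346, 0.1125]
eef_rot: [-3.141, -0.001, 1.315]
force: [-1.1, 6.7, 1.1]
grip_width: 0.0436
```

```bash
python3 st.py; python3 -c "
from h import *
snap('wrist','w13.png')"
```

```text
25.25 [-1.1  6.7  1.1] [ 1.216 -0.002  0.205] yaw 1.315 [0.5877 0.1346 0.1125] q6 -1.152 0.04357315504333231
```

View pics/w13.png

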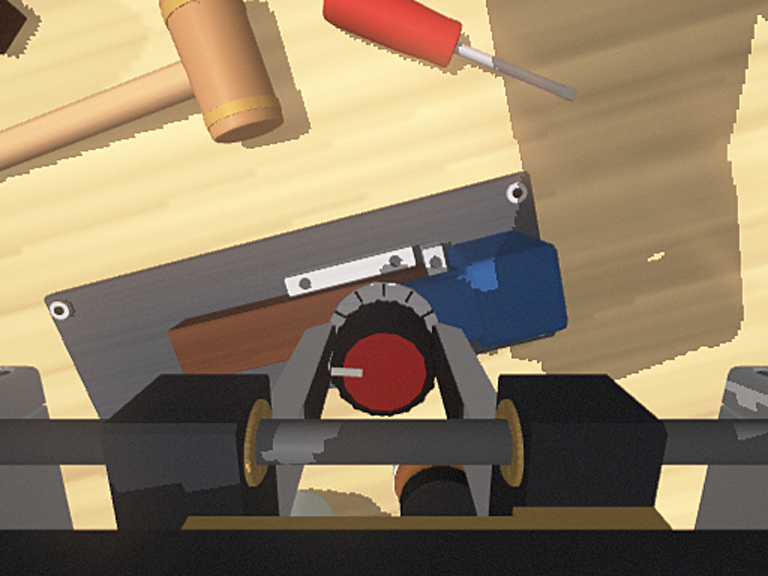

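Emit:
drive_tool --increments '[[[0,0,5],[0.7,-0.2,0],0.4],[[0,0,5],[0,0,0],0.4],[[0,0,5],[0,0,0],0.4]]'

```text
time_s: 25.68
ee_pos: [0.5878, 0.1349, 0.1125]
eef_rot: [-3.141, -0.001, 1.053]
force: [-0.0, 3.3, 1.8]
grip_width: 0.0435
```

```bash
python3 st.py
```

```text
25.675 [-0.   3.3  1.8] [ 0.809 -0.184  0.208] yaw 1.053 [0.5878 0.1349 0.1125] q6 -0.889 0.0434674357616009
```

Emit:
drive_tool --increments '[[[0,0,5],[0,0,0],0.4],[[0,0,5],[0,0,0],0.4],[[0,0,5],[0,0,0],0.4]]'

```text
time_s: 26.05
ee_pos: [0.588, 0.1351, 0.1126]
eef_rot: [-3.141, -0.001, 0.791]
force: [1.5, 4.7, 1.0]
grip_width: 0.0437
```

```bash
python3 st.py
```

```text
26.05 [1.5 4.7 1. ] [ 1.001 -0.484  0.27 ] yaw 0.791 [0.588  0.1351 0.1126] q6 -0.627 0.04370228366713704
```

Emit:
drive_tool --increments '[[[0,0,5],[0,0,0],0.4],[[0,0,5],[0,0,0],0.4]]'

```text
time_s: 26.3
ee_pos: [0.5881, 0.1352, 0.1126]
eef_rot: [-3.141, -0.002, 0.617]
force: [3.3, 6.7, -1.1]
grip_width: 0.0435
```

```bash
python3 st.py
```

```text
26.3 [ 3.3  6.7 -1.1] [ 1.176 -0.723  0.249] yaw 0.617 [0.5881 0.1352 0.1126] q6 -0.452 0.04351354623929257
```

Emit:
drive_tool --increments '[[[0,0,5],[0,0,0],0.4],[[0,0,5],[0,0,0],0.4]]'

```text
time_s: 26.55
ee_pos: [0.5883, 0.1353, 0.1126]
eef_rot: [-3.141, -0.002, 0.442]
force: [4.6, 7.2, -1.1]
grip_width: 0.0435
```

```bash
python3 st.py;python3 -c "
from h import *
snap('wrist','w14.png')"
```

```text
26.55 [ 4.6  7.2 -1.1] [ 1.234 -0.98   0.309] yaw 0.442 [0.5883 0.1353 0.1126] q6 -0.278 0.04345986965348102
```

View pics/w14.png

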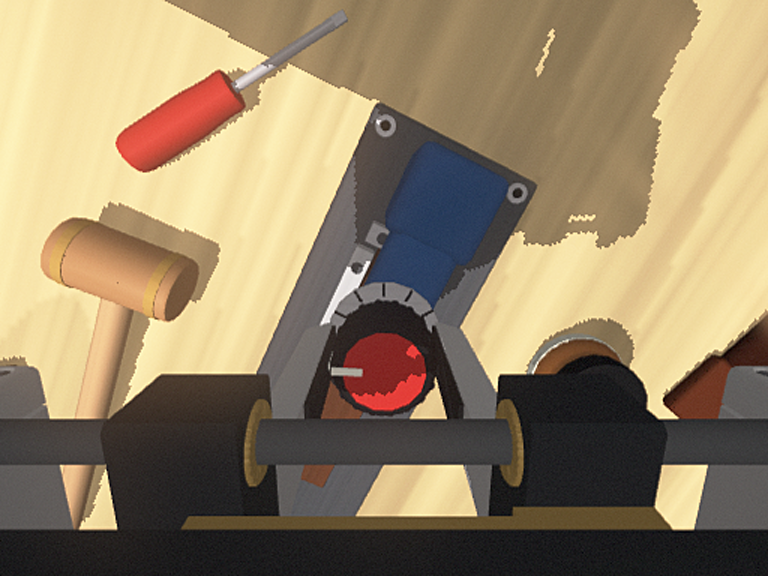

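Emit:
drive_tool --increments '[[[0,0,4],[0.8,-0.5,0],0.4],[[0,0,4],[0,0,0],0.4]]'

```text
time_s: 26.85
ee_pos: [0.5885, 0.1355, 0.1126]
eef_rot: [-3.141, -0.001, 0.303]
force: [1.2, 2.0, 0.6]
grip_width: 0.0436
```

```bash
python3 st.py
```

```text
26.85 [1.2 2.  0.6] [ 0.404 -0.419  0.222] yaw 0.303 [0.5885 0.1355 0.1126] q6 -0.138 0.043570277912550096
```

Emit:
drive_tool --increments '[[[0,0,4],[0,0,0],0.4],[[0,0,4],[0,0,0],0.4]]'

```text
time_s: 27.1
ee_pos: [0.5886, 0.1355, 0.1126]
eef_rot: [-3.141, -0.001, 0.163]
force: [3.2, 2.7, 0.1]
grip_width: 0.0432
```

```bash
python3 st.py
```

```text
27.1 [3.2 2.7 0.1] [ 0.444 -0.635  0.332] yaw 0.163 [0.5886 0.1355 0.1126] q6 0.002 0.043238191167523275
```

Emit:
drive_tool --increments '[[[0,0,4],[0,0,0],0.4],[[0,0,4],[0,0,0],0.4]]'

```text
time_s: 27.35
ee_pos: [0.5888, 0.1355, 0.1126]
eef_rot: [-3.141, -0.001, 0.024]
force: [4.5, 2.2, -0.3]
grip_width: 0.0435
```

```bash
python3 st.py;python3 -c "
from h import *
snap('wrist','w15.png')"
```

```text
27.35 [ 4.5  2.2 -0.3] [ 0.465 -0.807  0.349] yaw 0.024 [0.5888 0.1355 0.1126] q6 0.142 0.04345474633495524
```

View pics/w15.png

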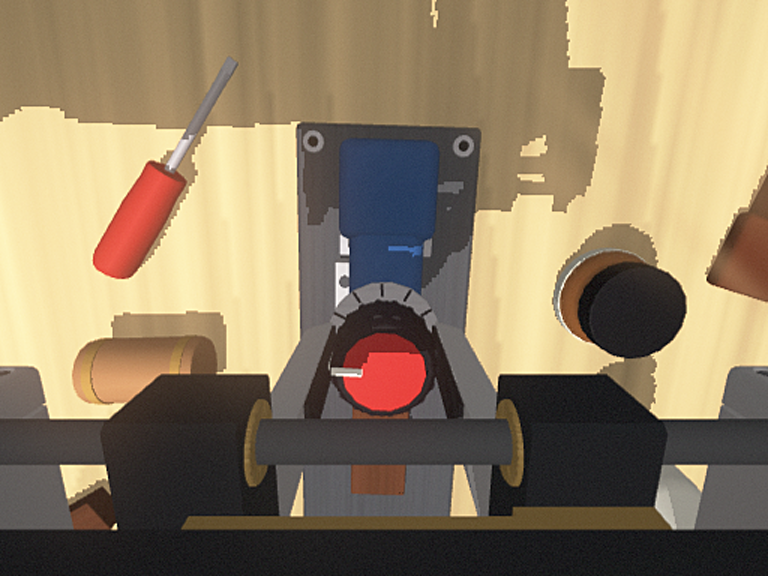

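Emit:
drive_tool --increments '[[[0,0,4],[0,0,0],0.4],[[0,0,3],[0,0,0],0.4]]'

```text
time_s: 27.65
ee_pos: [0.5889, 0.1355, 0.1126]
eef_rot: [-3.141, -0.002, -0.097]
force: [5.0, 2.2, -1.9]
grip_width: 0.0433
```

```bash
python3 st.py;python3 -c "
from h import *
snap('wrist','w16.png',4,(200,170,320,290))"
```

```text
27.65 [ 5.   2.2 -1.9] [ 0.582 -1.073  0.309] yaw -0.097 [0.5889 0.1355 0.1126] q6 0.262 0.04330398711091463
```

View pics/w16.png

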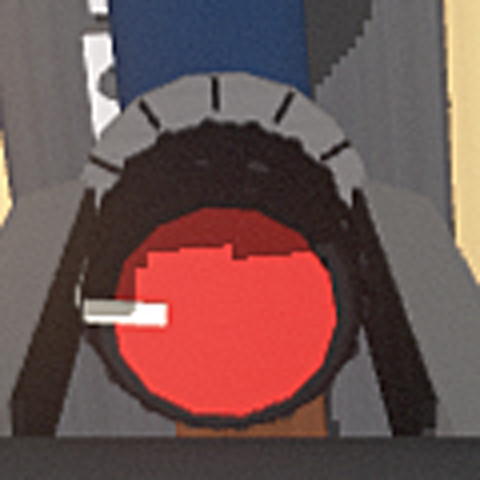

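Emit:
drive_tool --increments '[[[0,0,3],[0.4,-0.2,0],0.4],[[0,0,3],[0,0,0],0.4]]'

```text
time_s: 27.95
ee_pos: [0.5891, 0.1355, 0.1126]
eef_rot: [-3.141, -0.001, -0.201]
force: [3.0, 1.5, -0.2]
grip_width: 0.0439
```

```bash
python3 st.py;python3 -c "
from h import *
snap('wrist','w17.png',4,(200,170,320,290))"
```

```text
27.95 [ 3.   1.5 -0.2] [ 0.314 -0.648  0.349] yaw -0.201 [0.5891 0.1355 0.1126] q6 0.367 0.04392241006926602
```

View pics/w17.png

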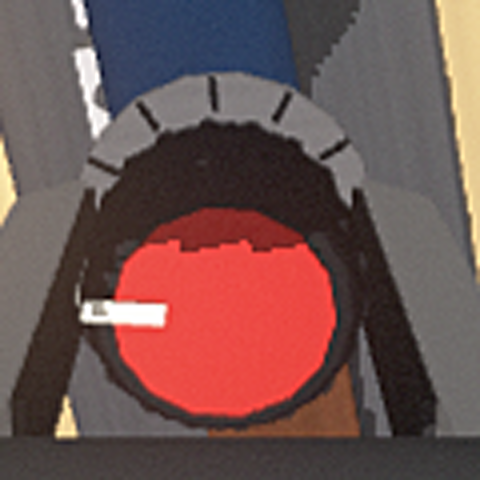

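Emit:
drive_tool --increments '[[[0,0,3],[0,0,0],0.4],[[0,0,3],[0,0,0],0.4]]'

```text
time_s: 28.25
ee_pos: [0.5892, 0.1355, 0.1126]
eef_rot: [-3.141, -0.001, -0.306]
force: [4.0, 1.8, -0.2]
grip_width: 0.0436
```

```bash
python3 st.py
```

```text
28.25 [ 4.   1.8 -0.2] [ 0.325 -0.882  0.338] yaw -0.306 [0.5892 0.1355 0.1126] q6 0.471 0.04357256428056663
```

Emit:
drive_tool --increments '[[[0,0,3],[0,0,0],0.4],[[0,0,3],[0,0,0],0.4]]'

```text
time_s: 28.5
ee_pos: [0.5893, 0.1354, 0.1126]
eef_rot: [-3.141, -0.001, -0.411]
force: [4.9, 2.2, -0.6]
grip_width: 0.0439
```

```bash
python3 st.py;python3 -c "
from h import *
snap('wrist','w18.png',4,(200,170,320,290))"
```

```text
28.5 [ 4.9  2.2 -0.6] [ 0.293 -1.064  0.245] yaw -0.411 [0.5893 0.1354 0.1126] q6 0.576 0.04393948804617902
```

View pics/w18.png

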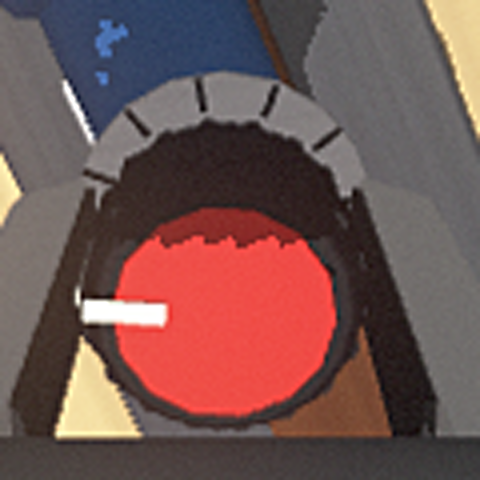

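Emit:
drive_tool --increments '[[[0,0,3],[0.4,0,0],0.4],[[0,0,3],[0,0,0],0.4],[[0,0,3],[0,0,0],0.4]]'

```text
time_s: 28.92
ee_pos: [0.5894, 0.1353, 0.1126]
eef_rot: [-3.141, -0.001, -0.568]
force: [3.1, 2.3, 0.1]
grip_width: 0.0432
```

```bash
python3 st.py;python3 -c "
from h import *
snap('wrist','w19.png',4,(200,170,320,290))"
```

```text
28.925 [3.1 2.3 0.1] [ 0.321 -0.715  0.246] yaw -0.568 [0.5894 0.1353 0.1126] q6 0.733 0.043178173333263625
```

View pics/w19.png

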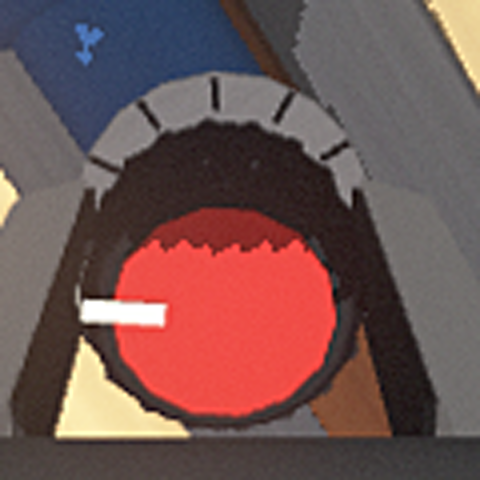

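```bash
python3 -c "
from h import *
snap('side','s19.png',4,(225,80,375,230))"
```

```text
(no output)
```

View pics/s19.png

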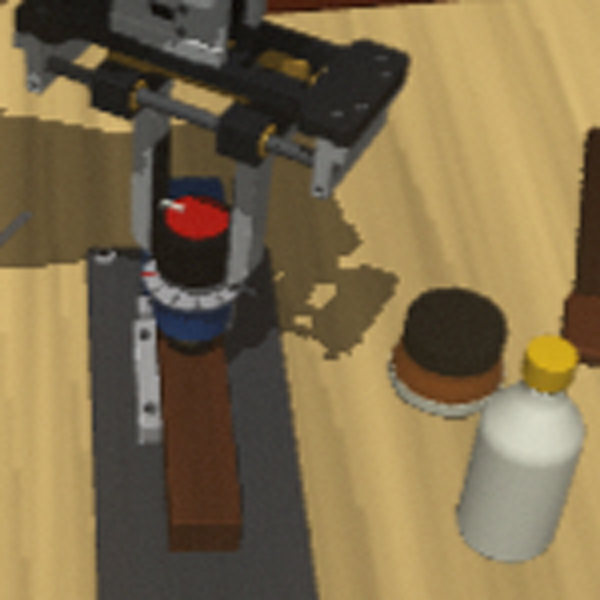

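```bash
cat > idx.py <<'E'
from h import *
import sys
S=cal('side'); f=lambda u,v:(225+(u+.5)/4-.5,80+(v+.5)/4-.5)
def ang(u,v,z,ax=(.5877,.1345)):
    p=ray(S,f(u,v),z); d=p[:2]-ax; return np.degrees(np.arctan2(d[1],d[0])).round(1),(np.hypot(*d)*1e3).round(1)
E
python3 - <<'E'
from idx import *
im=cv2.imread('pics/raw_side0.png'); im2=cv2.imread('pics/raw_s19.png')
for i,n in((im,'a'),(im2,'b')): cv2.imwrite(f'pics/zz{n}.png',cv2.resize(i[120:165,250:300],None,fx=10,fy=10,interpolation=cv2.INTER_CUBIC))
a=cv2.imread('pics/zza.png');b=cv2.imread('pics/zzb.png');cv2.imwrite('pics/zz.png',np.vstack([a,b])[:, :]) if 0 else cv2.imwrite('pics/zz.png',cv2.resize(np.hstack([a,b]),None,fx=.8,fy=.8))
E
```

```text
(no output)
```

View pics/zz.png

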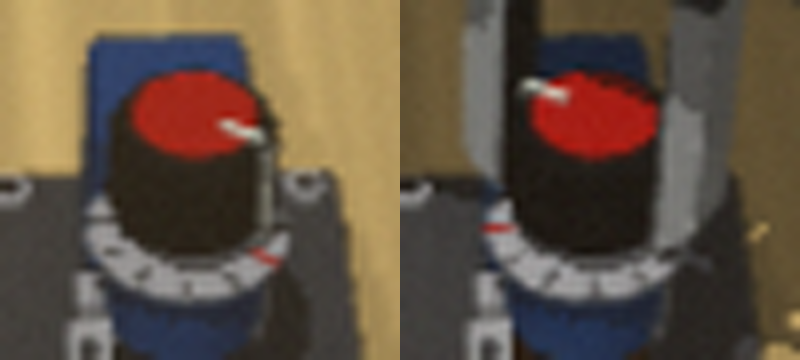

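Run:
```python
from h import *
S=cal('side'); g=lambda u,v:(250+u/8-.5,120+v/8-.5)
def a(u,v,z,ax):
    d=ray(S,g(u,v),z)[:2]-ax; return np.degrees(np.arctan2(d[1],d[0])).round(1),(np.hypot(*d)*1e3).round(1)
c=np.array((.5877,.134))
for ax in (c,c+[0,.002],c-[0,.002],c+[.002,0]):
  print('before idx',a(265,135,.124,ax),'red',a(268,258,.087,ax),'after idx',a(523-400,84,.124,ax),'red',a(495-400,229,.087,ax))
```

```text
before idx (np.float64(-26.3), np.float64(20.7)) red (np.float64(-35.7), np.float64(25.9)) after idx (np.float64(144.2), np.float64(20.1)) red (np.float64(-173.6), np.float64(23.6))
before idx (np.float64(-31.0), np.float64(21.6)) red (np.float64(-39.1), np.float64(27.1)) after idx (np.float64(149.1), np.float64(19.0)) red (np.float64(-168.8), np.float64(23.9))
before idx (np.float64(-21.1), np.float64(19.8)) red (np.float64(-31.9), np.float64(24.8)) after idx (np.float64(139.8), np.float64(21.4)) red (np.float64(-178.4), np.float64(23.4))
before idx (np.float64(-29.0), np.float64(18.9)) red (np.float64(-38.4), np.float64(24.3)) after idx (np.float64(147.3), np.float64(21.8)) red (np.float64(-174.1), np.float64(25.6))
```

One click: the index is about 33° clockwise past the red tick in the side view (index at (523,84), tick at (495,229)). Releasing now.

Emit:
drive_tool --increments '[[[0,0,0],[0,0,0],0.55],[[0,0,0],[0,0,0],0.8],[[0,0,0],[0,0,0],0.8],[[0,0,0],[0,0,0],0.8],[[0,0,0],[0,0,-20],0.8],[[0,0,0],[0,0,-35],0.8],[[0,0,0],[0,0,-35],0.8],[[0,0,0],[0,0,-40],0.8],[[0,0,0],[0,0,0],0.8]]'

```text
time_s: 30.15
ee_pos: [0.59, 0.1352, 0.2456]
eef_rot: [-3.138, -0.004, -0.568]
force: [0.3, 0.2, -0.7]
grip_width: 0.0753
```

Emit:
drive_tool --increments '[[[0,0,5],[0,50,0],0.8],[[0,0,5],[0,50,0],0.8],[[0,0,0],[0,50,0],0.8],[[0,0,0],[0,40,0],0.8],[[0,0,0],[0,0,0],0.8]]'

```text
time_s: 30.78
ee_pos: [0.4697, -0.0143, 0.242]
eef_rot: [3.141, 0.0, -0.745]
force: [-0.1, 0.3, 0.2]
grip_width: 0.075
```

```bash
python3 st.py;python3 -c "
from h import *
snap('side','s20.png',4,(225,110,375,260));snap('top','t20.png');snap('wrist','w20.png')"
```

```text
30.775 [-0.1  0.3  0.2] [ 0.015 -0.032 -0.034] yaw -0.745 [ 0.4697 -0.0143  0.242 ] q6 0.636 0.07504759496894647
```

View pics/s20.png

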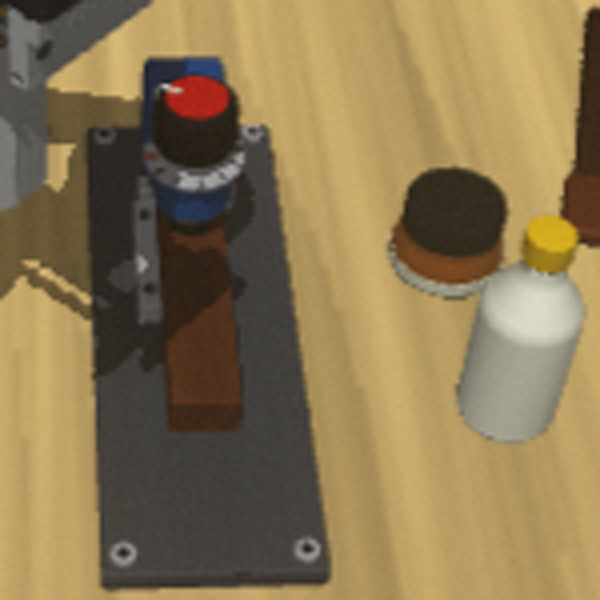

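View pics/t20.png

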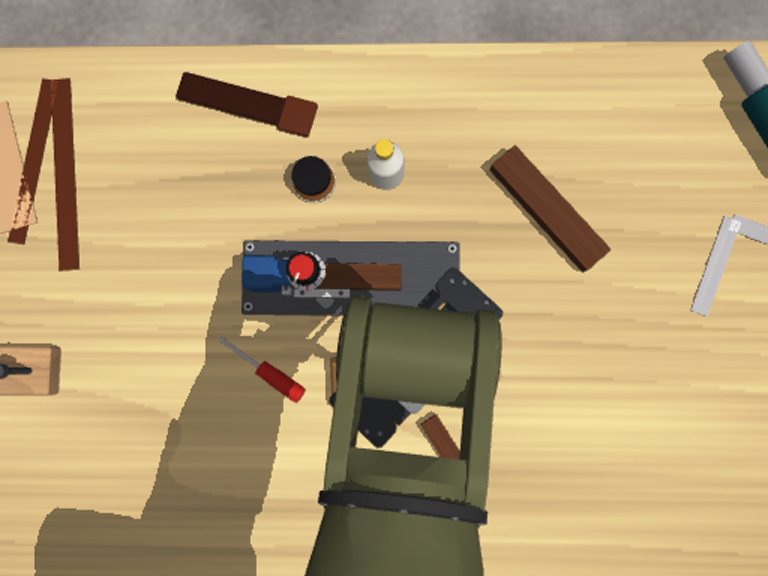

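View pics/w20.png

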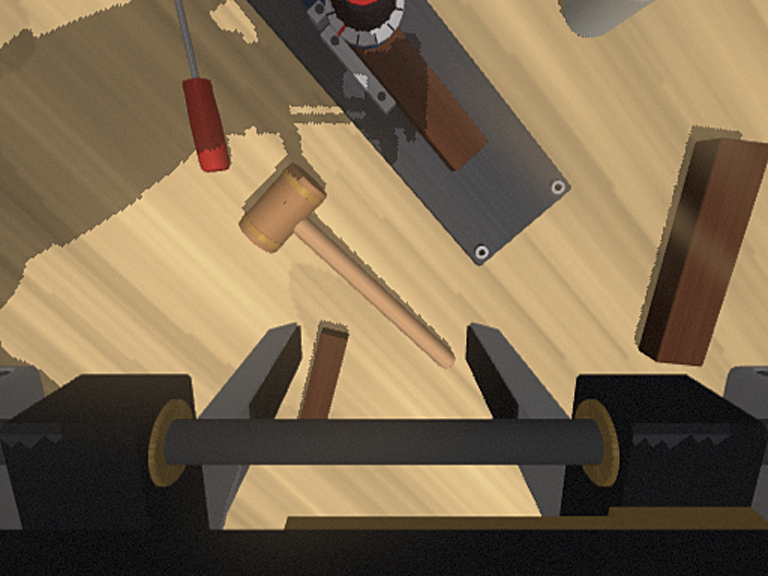

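Run:
```python
from meas import *
from ang import line
im=cv2.imread('pics/raw_top0.png');im2=cv2.imread('pics/raw_top20.png' if 0 else 'pics/raw_t20.png')
print(blankw('pics/raw_t20.png',(215,160,275,200),C=cal('top')))
s=cv2.imread('pics/raw_s20.png'); a=cv2.resize(s[120:165,250:300],None,fx=8,fy=8,interpolation=cv2.INTER_CUBIC)
b=cv2.resize(im2[155:205,180:280],None,fx=3.6*2,fy=7.2,interpolation=cv2.INTER_CUBIC)
cv2.imwrite('pics/y1.png',a);cv2.imwrite('pics/y2.png',b)
C=cal('top')
f=lambda v:v
imT=cv2.rotate(im2,cv2.ROTATE_90_CLOCKWISE)
```

```text
((0.5857563614845276, 0.05911032482981682), (0.034646131098270416, 0.11184745281934738), 0.09187930822372437)
```

View pics/y1.png

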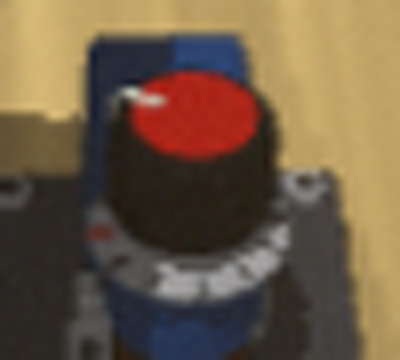

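View pics/y2.png

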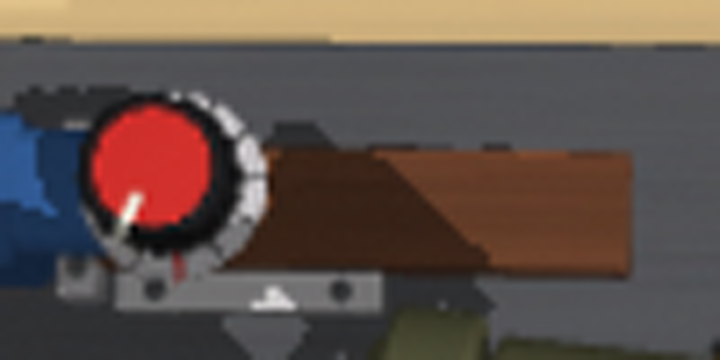

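```bash
python3 -c "
from h import *
print(ctrl.hand_in(), ctrl.get_obs()['time_s'])"
```

```text
the job is handed in; nothing more can be done
the job is handed in; nothing more can be done
```

I seated the blank against the fence and end stop and clamped it with one click of the knob's clutch. The job was handed in at about 31 s, and no verdict was reported.

**Seating:** I pinched the blank at its rear, squared it, and slid it against the fence and then the end stop. After letting go, the wrist picture suggested the front was about 0.3–0.5° off the fence. I corrected that with a gentle push on the side and another on the rear end. The highest contact force I read at the end of any move was about 13.5 N, against the 30 N limit.

**Clamping:** I turned the knob about 178° clockwise until the clutch slipped once, then released it and moved the arm clear.

**Last checks:**
- **Click held:** after release, the index line stands one notch clockwise past the red tick in both the side and top pictures. I measured it only while still gripped: about 41° raw, or roughly 33° after allowing for the 8° error the same measurement showed at the start.
- **Blank position:** in the top view the rear end is within about 1 mm of where it should be, and the blank's angle matches the fixture's to about 0.25°.
- **Conflicting reading:** one edge of the blank in an earlier wrist picture gave inconsistent angles because of shadows, so I disregarded it.
- **Other objects:** the glue, wax and awl look unmoved in the last top picture. The mallet was mostly hidden there, but it looks undisturbed in the last wrist picture.

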